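# Stack slide holders crosswise under the drying lamp and bolt its arm

### The job

Draw back the bolt that locks the drying lamp's arm, swing the arm well clear of the rack (at least 60 degrees), and stack all the slide holders from the drain mat on the rack as a crosswise tower so that air gets between them: two to a layer side by side, lying across the two below them near their ends (the first two across the rack's fixed runners, an odd last holder alone on top at either side). Then swing the lamp back over the tower as far as its stop and slide the bolt fully home into the keeper again. Do not disturb the cell counter, the oil bottle or the slide box.

Things in the scene. Friction and masses are not known exactly. Their poses are not given: they have to be found in the camera images.
- stand: white fixed stand, base plate 5 mm thick, 510 mm long, 170 mm wide (220 at the rack), carrying rack, lamp column and bolt; origin on the lamp hinge's axis at bench level, axes as rack. The rack's two aluminium runners (14 wide, 150 long, 15 high, tops 20 mm above the bench) run along y, 43 mm either side of the rack's centre, which is at y = -240 mm.
- rack (a point): centre of the drying rack, level with the tops of its runners, z up, y along the runners and towards the lamp hinge. Good places for the holders' centres: layer 1 at x 0, y +-43 mm, lying along x; layer 2 at x +-43 mm, y 0, lying along y; layer 3 as layer 1. Layers are 14 mm apart, the centre of layer 1 being 7 mm above this point.
- hinge (a point): on the vertical hinge axis of the lamp arm, the top of the steel column, 150 mm above the bench; fixed, axes as rack (the top of the hub is 164 mm above the bench)
- lamp_arm (a joint): angle of the lamp arm: 0 = over the rack against its stop, where the bolt can enter; grows counter-clockwise seen from above as it swings away from the robot (+x), up to 1.7 rad; stays where it is left (about 1.5 N at the handle). At 0 the arm points along -y of rack's axes.
- lamp_grip (a point): top centre of the black upright grip on the lamp arm, 20 mm in diameter, standing 40 mm above the arm (arm top 160 mm, this point 200 mm above the bench), 110 mm from the hinge axis; turns with the arm
- lamp_head (a point): centre of the underside of the round white lamp head, 100 mm in diameter, 127 to 163 mm above the bench, at the end of the arm 240 mm from the hinge
- keeper (a point): in the arm's forked keeper on the tail beyond the hinge (two dark steel cheeks 15 mm apart, 20 mm high and long, tops 160 mm above the bench): the point where the bolt's tip comes when fully home with the arm at 0
- bolt (a joint): travel of the bolt, m: 0 = fully drawn, 0.040 = fully home; grows as it slides towards the hinge (-y of rack's axes); the keeper begins at 0.018, so below 0.016 the arm is free. It stays where left; sliding takes about 2 N. While in the keeper it really bars the arm.
- bolt_knob (a point): top centre of the bolt's upright round steel knob, 16 mm in diameter, standing 38 mm above its guides (this point 200 mm above the bench, guide tops 162 mm); moves with the bolt
- bolt_tip (a point): end of the bolt's 10 mm round rod that enters the keeper, 60 mm from the knob's axis, 152 mm above the bench
- drain_mat: black rubber mat 250 x 280 x 3 mm fixed on the bench on which the holders lie; origin at the centre of its underside
- holder_1: slide holder: a white plastic slat 120 x 36 x 14 mm (along its x, y, z) with a glass slide set flush in both faces, 70 g; origin at its centre. All holders are alike; four to six are present, lying flat on the mat at the start
- holder_2: slide holder: a white plastic slat 120 x 36 x 14 mm (along its x, y, z) with a glass slide set flush in both faces, 70 g; origin at its centre. All holders are alike; four to six are present, lying flat on the mat at the start
- holder_3: slide holder: a white plastic slat 120 x 36 x 14 mm (along its x, y, z) with a glass slide set flush in both faces, 70 g; origin at its centre. All holders are alike; four to six are present, lying flat on the mat at the start
- holder_4: slide holder: a white plastic slat 120 x 36 x 14 mm (along its x, y, z) with a glass slide set flush in both faces, 70 g; origin at its centre. All holders are alike; four to six are present, lying flat on the mat at the start
- holder_5: slide holder: a white plastic slat 120 x 36 x 14 mm (along its x, y, z) with a glass slide set flush in both faces, 70 g; origin at its centre. All holders are alike; four to six are present, lying flat on the mat at the start
- holder_6: slide holder: a white plastic slat 120 x 36 x 14 mm (along its x, y, z) with a glass slide set flush in both faces, 70 g; origin at its centre. All holders are alike; four to six are present, lying flat on the mat at the start
- cell_counter: white desktop cell counter with keys, 150 x 200 x 48 mm, a bystander; origin at the centre of its underside
- oil_bottle: small amber bottle, 36 mm in diameter, 65 mm high, a bystander; origin at the centre of its underside
- slide_box: closed wooden slide box 60 x 100 x 36 mm, a bystander; origin at the centre of its underside
Mind the look-alikes: they are no part of the job. What is shaped like the holder_3 but black or pink is not meant.

How it is judged (in metres and radians):
On the way, in this order (a step that is already met when the one before it is completed fails the run):
1. the bolt is drawn back out of the keeper (value of joint bolt below 0.016 m), for 0.1 s.
2. the lamp arm is swung clear of the rack, by 1 rad or more (value of joint lamp_arm above 1 rad), for 0.1 s.
3. all the slide holders lie in the crosswise tower on the rack (((z of holder_1 in the frame of rack between 0.002 and 0.012 m and x of holder_1 in the frame of rack between -0.02 and 0.02 m and angle between the x axis of holder_1 and the x axis of rack, either way round below 0.22 rad) or (z of holder_1 in the frame of rack between 0.016 and 0.026 m and y of holder_1 in the frame of rack between -0.02 and 0.02 m and angle between the x axis of holder_1 and the y axis of rack, either way round below 0.22 rad) or (z of holder_1 in the frame of rack between 0.03 and 0.04 m and x of holder_1 in the frame of rack between -0.02 and 0.02 m and angle between the x axis of holder_1 and the x axis of rack, either way round below 0.22 rad)) and horizontal distance between holder_1 and rack between 0.033 and 0.062 m and angle between the z axis of each of holder_1, holder_2, holder_3, holder_4, holder_5, holder_6 and the z axis of rack, either way round below 0.09 rad and linear speed of each of holder_1, holder_2, holder_3, holder_4, holder_5, holder_6 below 0.03 m/s and ((z of holder_2 in the frame of rack between 0.002 and 0.012 m and x of holder_2 in the frame of rack between -0.02 and 0.02 m and angle between the x axis of holder_2 and the x axis of rack, either way round below 0.22 rad) or (z of holder_2 in the frame of rack between 0.016 and 0.026 m and y of holder_2 in the frame of rack between -0.02 and 0.02 m and angle between the x axis of holder_2 and the y axis of rack, either way round below 0.22 rad) or (z of holder_2 in the frame of rack between 0.03 and 0.04 m and x of holder_2 in the frame of rack between -0.02 and 0.02 m and angle between the x axis of holder_2 and the x axis of rack, either way round below 0.22 rad)) and horizontal distance between holder_2 and rack between 0.033 and 0.062 m and ((z of holder_3 in the frame of rack between 0.002 and 0.012 m and x of holder_3 in the frame of rack between -0.02 and 0.02 m and angle between the x axis of holder_3 and the x axis of rack, either way round below 0.22 rad) or (z of holder_3 in the frame of rack between 0.016 and 0.026 m and y of holder_3 in the frame of rack between -0.02 and 0.02 m and angle between the x axis of holder_3 and the y axis of rack, either way round below 0.22 rad) or (z of holder_3 in the frame of rack between 0.03 and 0.04 m and x of holder_3 in the frame of rack between -0.02 and 0.02 m and angle between the x axis of holder_3 and the x axis of rack, either way round below 0.22 rad)) and horizontal distance between holder_3 and rack between 0.033 and 0.062 m and ((z of holder_4 in the frame of rack between 0.002 and 0.012 m and x of holder_4 in the frame of rack between -0.02 and 0.02 m and angle between the x axis of holder_4 and the x axis of rack, either way round below 0.22 rad) or (z of holder_4 in the frame of rack between 0.016 and 0.026 m and y of holder_4 in the frame of rack between -0.02 and 0.02 m and angle between the x axis of holder_4 and the y axis of rack, either way round below 0.22 rad) or (z of holder_4 in the frame of rack between 0.03 and 0.04 m and x of holder_4 in the frame of rack between -0.02 and 0.02 m and angle between the x axis of holder_4 and the x axis of rack, either way round below 0.22 rad)) and horizontal distance between holder_4 and rack between 0.033 and 0.062 m and ((z of holder_5 in the frame of rack between 0.002 and 0.012 m and x of holder_5 in the frame of rack between -0.02 and 0.02 m and angle between the x axis of holder_5 and the x axis of rack, either way round below 0.22 rad) or (z of holder_5 in the frame of rack between 0.016 and 0.026 m and y of holder_5 in the frame of rack between -0.02 and 0.02 m and angle between the x axis of holder_5 and the y axis of rack, either way round below 0.22 rad) or (z of holder_5 in the frame of rack between 0.03 and 0.04 m and x of holder_5 in the frame of rack between -0.02 and 0.02 m and angle between the x axis of holder_5 and the x axis of rack, either way round below 0.22 rad)) and horizontal distance between holder_5 and rack between 0.033 and 0.062 m and ((z of holder_6 in the frame of rack between 0.002 and 0.012 m and x of holder_6 in the frame of rack between -0.02 and 0.02 m and angle between the x axis of holder_6 and the x axis of rack, either way round below 0.22 rad) or (z of holder_6 in the frame of rack between 0.016 and 0.026 m and y of holder_6 in the frame of rack between -0.02 and 0.02 m and angle between the x axis of holder_6 and the y axis of rack, either way round below 0.22 rad) or (z of holder_6 in the frame of rack between 0.03 and 0.04 m and x of holder_6 in the frame of rack between -0.02 and 0.02 m and angle between the x axis of holder_6 and the x axis of rack, either way round below 0.22 rad)) and horizontal distance between holder_6 and rack between 0.033 and 0.062 m), for 0.3 s.
4. the lamp arm is back over the rack at its stop (value of joint lamp_arm below 0.06 rad), for 0.1 s.
At the end, for the whole second after the job is handed in: Each holder lies flat, still, within 0.22 rad of square in its layer (odd layers along rack x, even along y), centre 33 to 62 mm from the rack centre, at most 20 mm off it lengthwise, height within 5 mm; arm within 0.06 rad of its stop; bolt at 0.034 or more, tip within 10 mm of the keeper point (all of step 3 and value of joint lamp_arm below 0.06 rad and value of joint bolt above 0.034 m and distance between bolt_tip and keeper below 0.01 m); the robot touches nothing.
It fails at once if the cell counter is pushed more than 30 mm or tipped over (distance of cell_counter from where it was at the start of the episode above 0.03 m or angle between cell_counter's own z axis and vertical above 0.5 rad).
It fails at once if the oil bottle is pushed more than 30 mm or tipped over (distance of oil_bottle from where it was at the start of the episode above 0.03 m or angle between oil_bottle's own z axis and vertical above 0.5 rad).
It fails at once if the slide box is pushed more than 30 mm or tipped over (distance of slide_box from where it was at the start of the episode above 0.03 m or angle between slide_box's own z axis and vertical above 0.5 rad).
Of holder_1, holder_2, holder_3, holder_4, holder_5, holder_6 only 4 to 6 are there at a start; the rules pass over those that are not, and their reading is None.
At some moment in a run one of holder_1, holder_2, holder_3, holder_4, holder_5, holder_6 may be knocked a few centimetres aside while the robot is not near it.
Once in a run the grip may slacken for a moment while it holds something.
It also fails if it takes over 210 s, if anything falls off the work surface, if the arm or the gripper's body presses on something with over 40 N, if the wrist force passes 120 N, or if a joint passes its speed limit or range.

### The arm

A 7-joint arm with a two-finger parallel gripper is mounted at the origin on the work surface. World frame = base frame: x ahead of the robot, y to its left, z up, the work surface at z = 0. Lengths are in mm, angles in rad, forces in N, time in s.
With the tool pointing down it reaches from about 425 to 875 mm from the base axis. Payload 4.7 kg.
Tool frame: the origin (TCP) lies on the mounting face of the last link; the fingertips stand 173 mm ahead of it and the grasp point (between the pads) lies 155 mm ahead of it; z points along the fingers, y is the line along which they close (so a half turn about z gives the same grasp; the last joint's range is limited). The gripper opens to 85 mm and grips with 20 to 120 N. Pads are 22 mm wide; open, the fingers measure 114 mm over their backs; the gripper's body (76 mm by 85 mm) begins 54 mm behind the grasp point. The pads swing forward as they close: fully open they stand 13 mm farther back than shut.
Start: joints at [1.141, 0.321, -0.07, 1.45, 0.023, 1.371, -0.057], TCP at [279.078, -587.045, 404.749] pointing down, gripper open.
Joint ranges: [-2.86, 2.86], [-0.3, 2.09], [-1.38, 1.24], [0.06, 2.45], [-1.56, 4.7], [0.09, 2.05], [-2.69, 2.69]. Speed limits (rad/s): [2.57, 2.57, 3.14, 3.14, 3.14, 3.14, 3.14].

### API

Orientations are given as a rotation vector (axis times angle).
In Python, from cell import arm, viewer, order gives the robot as it stands. The module is installed in compiled form; this text tells all that it offers.
- The arm moves only by the tool jog_arm, never from a script. Its argument "moves" is one flat list of numbers, 6 for each row, row after row: the shift along the tool's x, y, z scaled (see below), then the turn, a rotation vector about the tool's x, y, z scaled (see below). In form: [dx, dy, dz, wx, wy, wz, dx, dy, dz, wx, wy, wz, ...]. A call has 1 to 12 rows; each row is the pose to reach, as a shift and turn from the pose commanded when the call began, along the tool's axes at that moment; what a row does not reach only later rows make up. The controller multiplies each number of a shift by 250 mm and each number of a turn by 90 degrees. A row lasts 1/10 s, in which the tool goes at most 50 mm and 8.59 degrees, less where a joint would pass 70% of its speed; a pose out of reach is approached as far as the arm can. A call with a number of a shift or a turn outside -1 to 1 is refused whole. A call with a gripper value outside its range is refused whole. "grip" is the opening, from -1 (shut) to 1 (fully open), set as the call begins (left out, the last holds). The fingers move at their own pace and stop on an object; "force" is the grip in N (left out, the last holds). Time passes only in rows, so rows that repeat a pose let the fingers close. It gives the time, the measured TCP pose, the force, the opening and the grip force at its end, in the units of the state.
- arm.sense(): the state, without advancing time (a new reading comes with each control period).
- viewer.read_camera(name): name is "scene" or "top" or "wrist"; returns a dict with "pixels" (400x640x3 uint8, red, green, blue), "range_z" (400x640 float32, mm along the optical axis (not along the pixel's ray), 0 where there is no reading), "fx", "fy", "cx", "cy" (pixels), "D" ([k1, k2, p1, p2, k3] as OpenCV has them; the pictures are not rectified), "R" (3x3) and "t" (3): a world point X has camera coordinates R X + t; the wrist camera has in their place "hand_eye" (4x4, takes a point from camera to tool coordinates, whose origin is the TCP and whose axes are the flange's). Camera axes: x right, y down, z forward; pixel columns grow to the right and rows downward; lengths in mm; the calibration is good to about 2 mm. A picture is of the moment at which its call begins: read the wrist's pose just before it.
- order.job_done(): hands the job in; it is judged then, once.
The state is a dict: "clock": time; "joint_pos": joint angles; "qd": joint speeds; "joint_efforts": joint torques, N m; "ee_pos": TCP position; "orientation": TCP orientation; "contact_force": force on the tool from outside, world axes, zero at the start; "wrist_torque": the same for the moment, N m; "grip_width": finger opening in mm; "grasp_force": force on a finger pad.
Only numpy, scipy, OpenCV 4.12 (cv2) and the standard library are available. Lean on these libraries where they do the work, as an engineer would, in place of code of your own. Each camera call takes 0.05 s, during which the arm holds its last target. There are 200 camera calls.

## Working session

There is one attempt and no reset: what is moved stays moved. The work goes in short steps, Python scripts to look and compute and a tool call to move; the robot and the scene stay as the last step left them, time stands still between calls to the robot, and variables do not carry over. Pictures are saved under pics/ and viewed, at most 14 in all, crops included, and the job is handed in when it is done.

Besides the shell and the picture viewer there is one more tool, called after "Request:" as name(argument=value, ...) on one line, values as JSON. jog_arm: Moves the arm, as the interface text tells. Shifts and turns lie within -1 to 1; 1 stands for 250 mm of shift or 90 degrees of turn. Its arguments: {"type":"object","properties":{"moves":{"type":"array","items":{"type":"number","minimum":-1,"maximum":1}},"grip":{"type":"number"},"force":{"type":"number"}},"required":["moves"]}

```bash
mkdir -p pics
cat > h.py <<'E'
import numpy as np, cv2
from scipy.spatial.transform import Rotation as Ro
from cell import arm, viewer, order
def cam(name):
    s=arm.sense(); c=viewer.read_camera(name)
    K=np.array([[c['fx'],0,c['cx']],[0,c['fy'],c['cy']],[0,0,1]],float); D=np.array(c['D'],float)
    if name=='wrist':
        T=np.eye(4);T[:3,:3]=Ro.from_rotvec(s['orientation']).as_matrix();T[:3,3]=s['ee_pos']
        W=T@np.array(c['hand_eye'])
    else:
        R=np.array(c['R']);W=np.eye(4);W[:3,:3]=R.T;W[:3,3]=-R.T@np.array(c['t'])
    return dict(im=c['pixels'],z=c['range_z'],K=K,D=D,W=W,s=s)
def xyz(c):
    h,w=c['z'].shape
    uv=np.stack(np.meshgrid(np.arange(w),np.arange(h)),-1).reshape(-1,1,2).astype(float)
    n=cv2.undistortPoints(uv,c['K'],c['D']).reshape(h,w,2)
    P=np.dstack([n*c['z'][...,None],c['z']])
    P=P@c['W'][:3,:3].T+c['W'][:3,3]; P[c['z']<=0]=np.nan
    return P
def save(c,fn): cv2.imwrite('pics/'+fn,c['im'][...,::-1])
E
python3 - <<'E'
from h import *
s=arm.sense();print({k:np.round(v,3) for k,v in s.items()})
for n in ['top','scene']:
    c=cam(n);save(c,n+'0.png');np.savez(n+'0.npz',P=xyz(c),im=c['im'],K=c['K'],D=c['D'],W=c['W']);print(n,c['W'].round(2).tolist())
print(Ro.from_rotvec(s['orientation']).as_matrix().round(3))
E
```

```text
{'clock': np.float64(0.0), 'joint_pos': array([ 1.141,  0.322, -0.07 ,  1.452,  0.023,  1.371, -0.057]), 'qd': array([ 0.   ,  0.001, -0.   , -0.002,  0.001, -0.001, -0.001]), 'joint_efforts': array([-0.0000e+00, -4.9358e+01, -3.8200e-01, -3.1434e+01,  1.3000e-02,
        1.1000e-02, -0.0000e+00]), 'ee_pos': array([ 279.007, -586.854,  403.664]), 'orientation': array([-3.063e+00, -6.910e-01,  1.000e-03]), 'contact_force': array([ 0.372,  0.899, -0.157]), 'wrist_torque': array([ 0.049, -0.011, -0.053]), 'grasp_force': np.float64(0.0), 'grip_width': np.float64(85.286)}
top [[-0.03, -0.99, 0.11, 340.38], [-1.0, 0.03, 0.0, -57.34], [-0.01, -0.11, -0.99, 1857.04], [0.0, 0.0, 0.0, 1.0]]
scene [[-0.29, 0.68, -0.68, 1298.25], [0.96, 0.21, -0.2, 174.92], [0.0, -0.71, -0.71, 927.56], [0.0, 0.0, 0.0, 1.0]]
[[ 0.903  0.429 -0.001]
 [ 0.429 -0.903  0.002]
 [-0.    -0.002 -1.   ]]
```

View pics/top0.png

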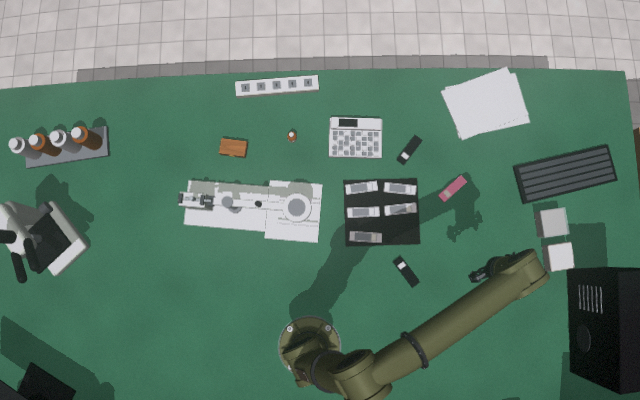

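View pics/scene0.png

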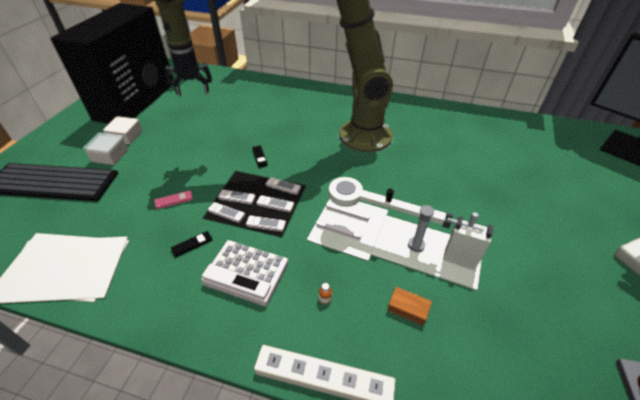

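The top view shows five white holders on the black mat at (361,187), (400,188), (362,212), (400,210) and (366,237). The look-alikes, which I leave alone, are black at (409,149) and (405,271), and pink at (453,187). The lamp head is at (296,207), the hinge column at about (228,200) and the bolt at about (190,200).

Run:
```python
from h import *
d=np.load('top0.npz');P=d['P'];im=d['im'].astype(int)
# crop
c=im[165:260,165:435].astype(np.uint8);cv2.imwrite('pics/crop.png',cv2.resize(c[...,::-1],None,fx=2.9,fy=2.9,interpolation=cv2.INTER_CUBIC))
print('bench z',np.nanmedian(P[300:340,420:500,2]))
for n in('top','scene'):
    d=np.load(n+'0.npz');P=d['P'].reshape(-1,3)
    m=(P[:,0]>380)&(P[:,0]<800)&(P[:,1]>-150)&(P[:,1]<650)
    Q=P[m]
    for lo,hi in((185,212),(155,172),(140,155),(15,26),(3,9)):
        q=Q[(Q[:,2]>lo)&(Q[:,2]<hi)]
        print(n,lo,hi,len(q))
        if lo==185: 
            for g in q[np.argsort(q[:,1])]:print(g.round(0).astype(int).tolist(),end=' ')
        else: print(q.min(0).round(),q.max(0).round(),np.median(q,0).round())
# holders
d=np.load('top0.npz');P=d['P'];im=d['im'].astype(int)
m=(im.min(2)>85)
m[:, :340]=0;m[:,425:]=0;m[:175]=0;m[250:]=0
n,l,st,ce=cv2.connectedComponentsWithStats(m.astype(np.uint8))
for i in range(1,n):
    if st[i,4]<40: continue
    p=P[l==i];p=p[~np.isnan(p[:,0])]
    r=cv2.minAreaRect(p[:,:2].astype(np.float32));print(st[i,4],ce[i].round(1),'rect',np.round(r[0]),np.round(r[1]),round(r[2],1),np.median(p[:,2]).round(1))
```

```text
bench z 663.7728169674344
top 185 212 51
[509, 148, 193] [516, 149, 191] [513, 149, 188] [511, 150, 203] [515, 151, 201] [518, 151, 200] [506, 152, 193] [509, 152, 188] [518, 154, 201] [522, 154, 200] [512, 154, 200] [515, 154, 197] [509, 155, 197] [506, 155, 194] [521, 157, 207] [518, 157, 203] [505, 157, 203] [515, 158, 198] [509, 158, 196] [512, 158, 194] [518, 160, 203] [508, 161, 203] [522, 161, 201] [515, 161, 201] [505, 161, 197] [512, 162, 195] [518, 163, 207] [515, 164, 203] [512, 164, 200] [509, 165, 198] [542, 376, 198] [539, 378, 193] [541, 378, 205] [536, 378, 192] [535, 380, 197] [539, 380, 197] [541, 380, 209] [532, 381, 193] [545, 382, 204] [538, 382, 204] [535, 383, 198] [532, 384, 196] [538, 385, 206] [531, 385, 204] [535, 386, 203] [545, 387, 199] [543, 388, 192] [542, 389, 202] [535, 390, 200] [539, 390, 199] [539, 394, 197] top 155 172 1204
[451. -19. 155.] [562. 440. 172.] [515.  73. 161.]
top 140 155 310
[451. -19. 140.] [567. 441. 155.] [530. 360. 148.]
top 15 26 426
[ 392. -149.   15.] [800. 639.  26.] [518.  73.  19.]
top 3 9 6184
[ 380. -150.    3.] [800. 6
[... 1449 characters left out ...]
1] [541, 386, 199] [547, 386, 199] [535, 386, 197] [548, 387, 196] [540, 388, 200] [543, 388, 198] [543, 389, 187] [542, 390, 194] scene 155 172 1538
[453. -23. 155.] [565. 441. 172.] [524. 130. 160.]
scene 140 155 777
[515. -17. 140.] [572. 441. 155.] [544. 314. 146.]
scene 15 26 756
[ 444. -150.   15.] [800. 439.  26.] [546.  69.  20.]
scene 3 9 6243
[ 380. -150.    3.] [800. 650.   9.] [563. 177.   5.]
347 [360.9 187.2] rect [ 585. -209.] [ 42. 123.] 6.0 16.7
347 [399.5 188.1] rect [ 577. -355.] [126.  43.] 81.5 16.3
341 [399.8 208.6] rect [ 501. -352.] [ 40. 124.] 5.1 16.4
352 [362.8 211.7] rect [ 492. -213.] [ 41. 122.] 0.3 16.8
335 [365.3 236.5] rect [ 400. -218.] [121.  38.] 84.4 17.0
```

View pics/crop.png

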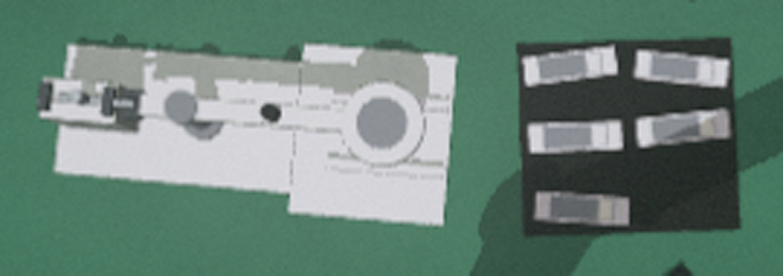

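Five holders are present. The crop confirms that the white ones with glass on the mat are the ones meant. Next I fit the stand's pose from the lamp head, grip, knob and runners.

Run:
```python
from h import *
for n in('top','scene'):
    d=np.load(n+'0.npz');P=d['P'].reshape(-1,3);I=d['im'].reshape(-1,3).astype(int)
    def sel(x0,x1,y0,y1,z0,z1):
        return P[(P[:,0]>x0)&(P[:,0]<x1)&(P[:,1]>y0)&(P[:,1]<y1)&(P[:,2]>z0)&(P[:,2]<z1)]
    H=sel(430,590,-40,80,152,175)
    (c,r)=cv2.minEnclosingCircle(H[:,:2].astype(np.float32));print(n,'head',np.round(c,1),round(r,1),H[:,2].mean())
    g=sel(490,540,140,170,195,212)[:,:2];k=sel(515,560,370,400,195,212)[:,:2]
    g=(g.min(0)+g.max(0))/2;k=(k.min(0)+k.max(0))/2
    print('grip',g.round(1),'knob',k.round(1),'dist',np.linalg.norm(k-g),'ang',np.arctan2(*(k-g)),'head-grip',np.linalg.norm(g-c),np.arctan2(*(g-np.array(c))),'hk',np.arctan2(*(k-np.array(c))))
    R=sel(380,640,-100,130,12,26);print('runner pts',len(R),R.mean(0))
    pl=sel(380,680,-130,440,1.5,8.5);w=I[(P[:,0]>380)&(P[:,0]<680)&(P[:,1]>-130)&(P[:,1]<440)&(P[:,2]>1.5)&(P[:,2]<8.5)]
    pl=pl[w.min(1)>95];rr=cv2.minAreaRect(pl[:,:2].astype(np.float32));print('plate',rr,len(pl))
```

```text
top head [500.4  30.1] 51.5 161.55807526250828
grip [513.4 157.5] knob [538.3 385.2] dist 229.06268289217164 ang 0.10907157075010977 head-grip 128.08724341394682 0.1013716668451572 hk 0.10631010385368851
runner pts 326 [485.70589295  29.27693361  16.90544601]
plate ((519.2754516601562, 197.98834228515625), (503.1546325683594, 224.29544067382812), 83.89949035644531) 2592
scene head [502.5  29.6] 53.3 160.8137858709048
grip [517.3 155.6] knob [542.2 380.9] dist 226.69790949759295 ang 0.1097375066194163 head-grip 126.88233096238379 0.11731672538305185 hk 0.11245730588164696
runner pts 465 [505.97667711  25.95959432  18.91792315]
plate ((515.0078125, 195.1987762451172), (509.9985656738281, 234.23419189453125), 83.71404266357422) 5532
```

```bash
cat >> h.py <<'E'
A=0.108; YA=np.array([np.sin(A),np.cos(A),0]); XA=np.array([np.cos(A),-np.sin(A),0])
RACK=np.array([501.5,29.7,20.]); HINGE=RACK+240*YA; YD=90-np.degrees(A)  # yaw of rack y
def rk(x,y,z=0): return RACK+x*XA+y*YA+[0,0,z]
def plan(wps,start=None):
    """wps: (x,y,z TCP, yaw of tool y deg). Prints one row per waypoint relative to previous waypoint"""
    s=arm.sense();p=np.array(s['ee_pos']);R=Ro.from_rotvec(s['orientation']).as_matrix();yaw=np.degrees(np.arctan2(R[1,1],R[0,1]))
    print('at',s['clock'],p.round(1),'yaw',round(yaw,2),'w',s['grip_width'])
    for i,w in enumerate(wps):
        w=np.array(w,float);d=R.T@(w[:3]-p)/250;dy=(w[3]-yaw+180)%360-180;q=-dy/90
        n=max(np.linalg.norm(w[:3]-p)/50,abs(dy)/8.59)
        print(i,'row',[round(float(v),3) for v in d],'wz',round(q,3),'rows>=%.1f'%n,'!!' if max(abs(d).max(),abs(q))>1 else '')
        R=R@Ro.from_rotvec([0,0,np.radians(-dy)]).as_matrix();p=w[:3];yaw=w[3]
E
python3 - <<'E'
from h import *
print(RACK,HINGE,YD)
k=(540,383)
plan([(450,-390,405,-30),(500,-190,405,10),(520,30,405,40),(540,220,405,65),(*k,405,YD),(*k,345,YD)])
E
```

```text
[501.5  29.7  20. ] [527.3696409  268.30167996  20.        ] 83.8120558125871
at 0.1 [ 279.  -586.9  403.7] yaw -64.57 w 85.10287880257827
0 row [0.956, -0.418, -0.005] wz -0.384 rows>=5.2 
1 row [0.793, -0.227, 0.001] wz -0.444 rows>=4.7 
2 row [0.853, 0.232, 0.001] wz -0.333 rows>=4.4 
3 row [0.531, 0.55, 0.001] wz -0.278 rows>=3.8 
4 row [0.276, 0.591, 0.001] wz -0.209 rows>=3.3 
5 row [-0.0, -0.0, 0.24] wz -0.0 rows>=1.2
```

Request:
jog_arm(moves=[0.956,-0.418,-0.005,0,0,-0.384,0.956,-0.418,-0.005,0,0,-0.384,0.956,-0.418,-0.005,0,0,-0.384,0.956,-0.418,-0.005,0,0,-0.384,0.956,-0.418,-0.005,0,0,-0.384,0.956,-0.418,-0.005,0,0,-0.384,0.956,-0.418,-0.005,0,0,-0.384,0.956,-0.418,-0.005,0,0,-0.384], grip=1)

```text
clock: 0.9
ee_pos: [449.0, -391.3, 405.6]
orientation: [-2.722, -1.568, 0.002]
contact_force: [-0.4, -0.8, 0.0]
grip_width: 85.4
grasp_force: 0.0
```

Request:
jog_arm(moves=[0.793,-0.227,0,0,0,-0.444,0.793,-0.227,0,0,0,-0.444,0.793,-0.227,0,0,0,-0.444,0.793,-0.227,0,0,0,-0.444,0.793,-0.227,0,0,0,-0.444,0.793,-0.227,0,0,0,-0.444,0.793,-0.227,0,0,0,-0.444])

```text
clock: 1.6
ee_pos: [499.1, -193.0, 405.8]
orientation: [2.029, 2.398, -0.002]
contact_force: [0.4, -0.5, -0.1]
grip_width: 85.4
grasp_force: 0.0
```

Request:
jog_arm(moves=[0.853,0.232,0,0,0,-0.333,0.853,0.232,0,0,0,-0.333,0.853,0.232,0,0,0,-0.333,0.853,0.232,0,0,0,-0.333,0.853,0.232,0,0,0,-0.333,0.853,0.232,0,0,0,-0.333,0.853,0.232,0,0,0,-0.333])

```text
clock: 2.3
ee_pos: [520.7, 27.3, 405.7]
orientation: [1.337, 2.843, -0.002]
contact_force: [0.1, -0.4, 0.3]
grip_width: 85.5
grasp_force: 0.0
```

Request:
jog_arm(moves=[0.531,0.55,0,0,0,-0.278,0.531,0.55,0,0,0,-0.278,0.531,0.55,0,0,0,-0.278,0.531,0.55,0,0,0,-0.278,0.531,0.55,0,0,0,-0.278,0.531,0.55,0,0,0,-0.278])

```text
clock: 2.9
ee_pos: [541.8, 218.0, 405.1]
orientation: [-0.686, -3.065, 0.002]
contact_force: [0.4, -0.4, 0.6]
grip_width: 85.3
grasp_force: 0.0
```

Request:
jog_arm(moves=[0.276,0.591,0,0,0,-0.209,0.276,0.591,0,0,0,-0.209,0.276,0.591,0,0,0,-0.209,0.276,0.591,0,0,0,-0.209,0.276,0.591,0,0,0,-0.209,0.276,0.591,0,0,0,-0.209])

```text
clock: 3.5
ee_pos: [542.7, 380.0, 405.3]
orientation: [0.179, 3.136, -0.005]
contact_force: [-0.4, 0.3, 0.1]
grip_width: 85.2
grasp_force: 0.0
```

Run:
```python
from h import *
k=(540,383)
plan([(*k,345,YD),(*(np.array([540,383,0])+36*YA)[:2],345,YD)])
c=cam('wrist');P=xyz(c).reshape(-1,3)
q=P[(P[:,2]>192)&(P[:,2]<206)&(abs(P[:,0]-540)<40)&(abs(P[:,1]-383)<40)]
print(len(q),q.min(0),q.max(0),np.median(q,0)); print(arm.sense()['joint_pos'])
save(c,'w1.png')
```

```text
at 3.5 [542.7 380.  405.3] yaw 83.46 w 85.16836573575038
0 row [0.012, 0.011, 0.241] wz -0.004 rows>=1.2 
1 row [-0.0, 0.144, -0.0] wz -0.0 rows>=0.7 
717 [531.63142913 376.08824573 192.05921175] [546.55957894 391.55529652 201.1985225 ] [538.04896202 383.90723744 198.69032185]
[-0.01478047  0.48848389 -0.89740579  1.39086668  0.38153264  1.44238589
  0.5532371 ]
```

View pics/w1.png

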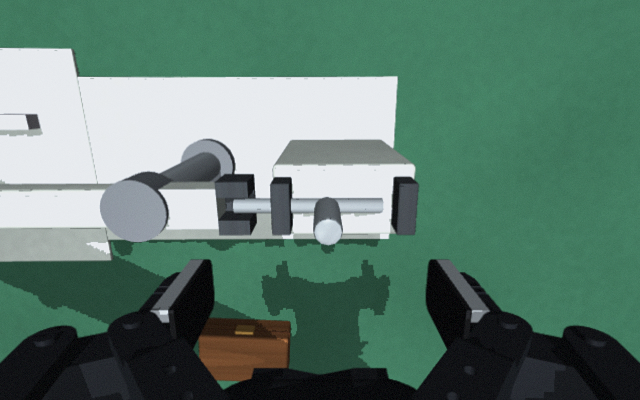

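The wrist view shows the knob at (327,230) and the rod in the keeper cheeks at (236,205). There is free travel to the right. I lower around the knob, grip it and draw the bolt 36 mm along +y.

Request:
jog_arm(moves=[0.016,0.014,0.12,0,0,0,0.016,0.014,0.241,0,0,0,0.016,0.014,0.241,0,0,0])

```text
clock: 3.85
ee_pos: [538.0, 382.8, 341.5]
orientation: [-0.178, -3.132, 0.011]
contact_force: [-0.6, -0.9, 0.2]
grip_width: 85.4
grasp_force: 0.0
```

Request:
jog_arm(moves=[0,0,0,0,0,0,0,0,0,0,0,0,0,0,0,0,0,0,0,0,0,0,0,0,0,0,0,0,0,0,0,0,0,0,0,0,0,0,0,0,0,0,0,0,0,0,0,0], grip=-1, force=40)

```text
clock: 4.65
ee_pos: [537.2, 387.2, 346.7]
orientation: [0.171, 3.136, 0.0]
contact_force: [-0.4, -0.9, 6.2]
grip_width: 14.9
grasp_force: 39.1
```

Request:
jog_arm(moves=[0,0.024,0,0,0,0,0,0.048,0,0,0,0,0,0.072,0,0,0,0,0,0.096,0,0,0,0,0,0.12,0,0,0,0,0,0.144,0,0,0,0,0,0.144,0,0,0,0,0,0.144,0,0,0,0])

```text
clock: 5.45
ee_pos: [541.4, 416.8, 346.1]
orientation: [-0.179, -3.132, 0.03]
contact_force: [-9.9, -23.4, 16.5]
grip_width: 15.2
grasp_force: 25.0
```

Run:
```python
from h import *
s=arm.sense();print(s['ee_pos'],s['contact_force'],s['grasp_force'],s['grip_width'],s['joint_pos'].round(2) if hasattr(s['joint_pos'],'round') else s['joint_pos'])
c=cam('wrist');save(c,'w2.png')
```

```text
[541.4221771  416.79264587 346.13347259] [ -9.93355886 -23.3959114   16.47020224] 25.02363547682762 15.180283894441688 [-0.1   0.57 -0.87  1.4   0.44  1.38  0.48]
```

View pics/w2.png

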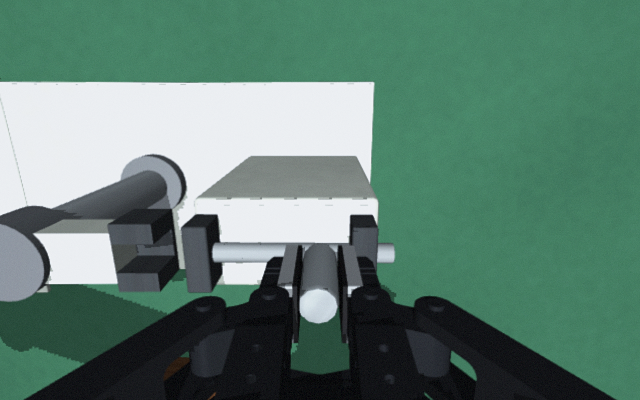

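The bolt is fully drawn: the tip at (215,252) is clear of the keeper at (172,250). I release it and go to the lamp grip.

Request:
jog_arm(moves=[0,0,0,0,0,0,0,0,0,0,0,0,0,0,0,0,0,0,0,0,0,0,0,0], grip=1)

```text
clock: 5.9
ee_pos: [540.8, 423.4, 345.3]
orientation: [-0.17, -3.137, -0.001]
contact_force: [0.7, -0.4, -0.7]
grip_width: 71.9
grasp_force: 0.0
```

Request:
jog_arm(moves=[0,0,-0.24,0,0,0,0,0,-0.24,0,0,0,0,0,-0.24,0,0,0,0,0,-0.24,0,0,0])

```text
clock: 6.3
ee_pos: [540.8, 423.0, 404.9]
orientation: [-0.171, -3.137, 0.001]
contact_force: [-0.1, -0.5, -0.6]
grip_width: 85.2
grasp_force: 0.0
```

Run:
```python
from h import *
g=rk(0,130)[:2];g1=rk(0,250)[:2]
plan([(*g1,405,30),(*g,405,-6.2),(*g,346,-6.2)]); print(arm.sense()['joint_pos'])
```

```text
at 6.3 [540.8 423.  404.9] yaw 83.78 w 85.16784251172845
0 row [-0.014, -0.581, -0.0] wz 0.598 rows>=6.3 
1 row [-0.387, -0.283, 0.0] wz 0.402 rows>=4.2 
2 row [0.0, 0.0, 0.236] wz -0.0 rows>=1.2 
[-0.10739218  0.54215614 -0.8858833   1.32292852  0.41346942  1.46486982
  0.49899329]
```

Request:
jog_arm(moves=[-0.014,-0.581,0,0,0,0.598,-0.014,-0.581,0,0,0,0.598,-0.014,-0.581,0,0,0,0.598,-0.014,-0.581,0,0,0,0.598,-0.014,-0.581,0,0,0,0.598,-0.014,-0.581,0,0,0,0.598,-0.014,-0.581,0,0,0,0.598,-0.014,-0.581,0,0,0,0.598])

```text
clock: 7.1
ee_pos: [528.5, 277.7, 403.9]
orientation: [-1.572, -2.718, 0.004]
contact_force: [0.8, 0.2, -0.1]
grip_width: 85.5
grasp_force: 0.0
```

Request:
jog_arm(moves=[-0.387,-0.283,0,0,0,0.402,-0.387,-0.283,0,0,0,0.402,-0.387,-0.283,0,0,0,0.402,-0.387,-0.283,0,0,0,0.402,-0.387,-0.283,0,0,0,0.402,-0.387,-0.283,0,0,0,0.402,-0.387,-0.283,0,0,0,0.402])

```text
clock: 7.8
ee_pos: [515.5, 159.0, 405.0]
orientation: [-2.337, -2.099, 0.002]
contact_force: [-0.6, -0.6, 0.3]
grip_width: 85.1
grasp_force: 0.0
```

Run:
```python
from h import *
c=cam('wrist');P=xyz(c).reshape(-1,3);g=rk(0,130)
q=P[(P[:,2]>194)&(P[:,2]<206)&(abs(P[:,0]-g[0])<30)&(abs(P[:,1]-g[1])<30)]
print(g,len(q),q.min(0),q.max(0),np.median(q,0))
plan([(*g[:2],346,-6.2)])
def hp(th): 
    r=Ro.from_rotvec([0,0,th]).apply(-110*YA)+HINGE; return (*r[:2],346,-6.2+np.degrees(th))
# arc rows in one call frame (start pose = hp(0))
R0=np.column_stack([[-np.sin(np.radians(-6.2)) *-1,0,0],[0,0,0],[0,0,0]])
y=np.array([np.cos(np.radians(-6.2)),np.sin(np.radians(-6.2)),0]);z=np.array([0,0,-1.]);x=np.cross(y,z);R0=np.column_stack([x,y,z])
p0=np.array(hp(0)[:3])
for th in np.linspace(0,1.5,13)[1:]:
    d=R0.T@(np.array(hp(th)[:3])-p0)/250;print(round(th,3),[round(float(v),3) for v in d[:2]],round(-np.degrees(th)/90,3))
```

```text
[515.51272215 158.94257665  20.        ] 1041 [504.70978651 146.85294543 194.12195064] [524.5137934  166.13013622 200.9465592 ] [514.81561718 157.67198638 198.87493303]
at 7.85 [515.5 159.1 405.1] yaw -6.15 w 85.15236131963132
0 row [-0.001, 0.0, 0.236] wz 0.001 rows>=1.2 
0.125 [0.003, 0.055] -0.08
0.25 [0.014, 0.109] -0.159
0.375 [0.031, 0.161] -0.239
0.5 [0.054, 0.211] -0.318
0.625 [0.083, 0.257] -0.398
0.75 [0.118, 0.3] -0.477
0.875 [0.158, 0.338] -0.557
1.0 [0.202, 0.37] -0.637
1.125 [0.25, 0.397] -0.716
1.25 [0.301, 0.417] -0.796
1.375 [0.354, 0.432] -0.875
1.5 [0.409, 0.439] -0.955
```

Request:
jog_arm(moves=[0.005,0,0.12,0,0,0,0.005,0,0.236,0,0,0,0.005,0,0.236,0,0,0])

```text
clock: 8.15
ee_pos: [514.3, 159.6, 342.7]
orientation: [-2.335, -2.096, 0.011]
contact_force: [0.7, -0.7, -0.2]
grip_width: 85.2
grasp_force: 0.0
```

Request:
jog_arm(moves=[0,0,0,0,0,0,0,0,0,0,0,0,0,0,0,0,0,0,0,0,0,0,0,0,0,0,0,0,0,0,0,0,0,0,0,0,0,0,0,0,0,0], grip=-1, force=30)

```text
clock: 8.85
ee_pos: [516.2, 160.3, 347.7]
orientation: [2.338, 2.096, 0.002]
contact_force: [0.6, -0.1, 5.9]
grip_width: 19.1
grasp_force: 29.7
```

Request:
jog_arm(moves=[0.003,0.055,0,0,0,-0.08,0.014,0.109,0,0,0,-0.159,0.031,0.161,0,0,0,-0.239,0.054,0.211,0,0,0,-0.318,0.083,0.257,0,0,0,-0.398,0.118,0.3,0,0,0,-0.477,0.158,0.338,0,0,0,-0.557,0.202,0.37,0,0,0,-0.637,0.25,0.397,0,0,0,-0.716,0.301,0.417,0,0,0,-0.796,0.354,0.432,0,0,0,-0.875,0.409,0.439,0,0,0,-0.955])

```text
clock: 10.05
ee_pos: [634.2, 251.3, 347.6]
orientation: [-0.271, -3.124, 0.002]
contact_force: [-11.0, -2.2, 11.2]
grip_width: 19.4
grasp_force: 30.5
```

Request:
jog_arm(moves=[0,0,0,0,0,0,0,0,0,0,0,0,0,0,0,0,0,0])

```text
clock: 10.35
ee_pos: [633.8, 252.4, 347.6]
orientation: [-0.276, -3.125, -0.003]
contact_force: [-7.5, 1.8, 7.0]
grip_width: 19.1
grasp_force: 30.7
```

Run:
```python
from h import *
c=cam('top');save(c,'top1.png');P=xyz(c);m=(P[...,2]>150)&(P[...,2]<170);print(arm.sense()['joint_pos'])
cv2.imwrite('pics/top1.png',cv2.resize(c['im'][80:290,150:450,::-1],None,fx=2.6,fy=2.6))
```

```text
[ 0.17163684  0.55718197 -0.84679956  1.41111844  0.41289701  1.36021022
  0.70866029]
```

View pics/top1.png

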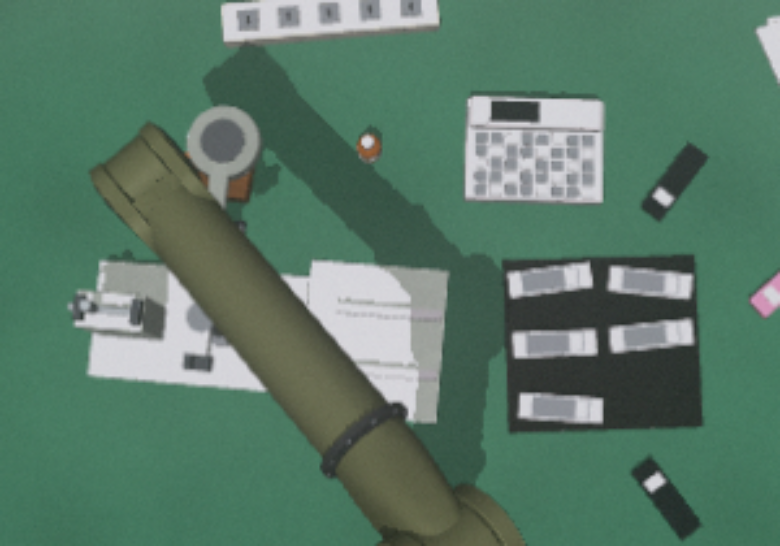

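The lamp is swung clear, with its head at crop pixel (222,140). I release it and move over the mat to measure the holders closely.

Request:
jog_arm(moves=[0,0,0,0,0,0,0,0,0,0,0,0,0,0,0,0,0,0,0,0,0,0,0,0], grip=1)

```text
clock: 10.8
ee_pos: [636.3, 249.4, 346.2]
orientation: [-0.283, -3.128, 0.001]
contact_force: [-0.1, 0.3, 0.2]
grip_width: 75.8
grasp_force: 0.0
```

Request:
jog_arm(moves=[0,0,-0.24,0,0,0,0,0,-0.24,0,0,0,0,0,-0.24,0,0,0])

```text
clock: 11.1
ee_pos: [636.4, 250.4, 409.5]
orientation: [0.282, 3.124, 0.004]
contact_force: [-0.7, 0.2, -0.3]
grip_width: 85.3
grasp_force: 0.0
```

Run:
```python
from h import *
plan([(560,80,405,45),(490,-100,420,10),(440,-270,480,0)])
```

```text
at 11.1 [636.4 250.4 409.5] yaw 79.68 w 85.30249210786927
0 row [0.179, -0.725, 0.015] wz 0.385 rows>=4.0 
1 row [-0.311, -0.707, -0.063] wz 0.389 rows>=4.1 
2 row [-0.635, -0.314, -0.242] wz 0.111 rows>=3.7
```

Request:
jog_arm(moves=[0.179,-0.725,0.015,0,0,0.385,0.179,-0.725,0.015,0,0,0.385,0.179,-0.725,0.015,0,0,0.385,0.179,-0.725,0.015,0,0,0.385,0.179,-0.725,0.015,0,0,0.385,0.179,-0.725,0.015,0,0,0.385])

```text
clock: 11.7
ee_pos: [559.3, 78.4, 402.1]
orientation: [-1.203, -2.901, 0.002]
contact_force: [1.6, 1.0, 0.4]
grip_width: 85.4
grasp_force: 0.0
```

Request:
jog_arm(moves=[-0.311,-0.707,-0.063,0,0,0.389,-0.311,-0.707,-0.063,0,0,0.389,-0.311,-0.707,-0.063,0,0,0.389,-0.311,-0.707,-0.063,0,0,0.389,-0.311,-0.707,-0.063,0,0,0.389,-0.311,-0.707,-0.063,0,0,0.389])

```text
clock: 12.3
ee_pos: [490.2, -99.9, 418.3]
orientation: [-2.016, -2.408, -0.001]
contact_force: [0.9, 0.4, -0.5]
grip_width: 85.0
grasp_force: 0.0
```

Request:
jog_arm(moves=[-0.635,-0.314,-0.242,0,0,0.111,-0.635,-0.314,-0.242,0,0,0.111,-0.635,-0.314,-0.242,0,0,0.111,-0.635,-0.314,-0.242,0,0,0.111,-0.635,-0.314,-0.242,0,0,0.111,-0.635,-0.314,-0.242,0,0,0.111,-0.635,-0.314,-0.242,0,0,0.111])

```text
clock: 13.0
ee_pos: [441.8, -267.7, 478.5]
orientation: [-2.213, -2.228, -0.001]
contact_force: [0.3, 0.7, 0.1]
grip_width: 85.6
grasp_force: 0.0
```

```bash
cat >> h.py <<'E'
def holders(c,zlo=11,zhi=24,box=(340,660,-460,-130)):
    P=xyz(c);I=c['im'].astype(int);x0,x1,y0,y1=box
    m=(P[...,2]>zlo)&(P[...,2]<zhi)&(P[...,0]>x0)&(P[...,0]<x1)&(P[...,1]>y0)&(P[...,1]<y1)&(I.max(2)>60)
    m=cv2.morphologyEx(m.astype(np.uint8),cv2.MORPH_OPEN,np.ones((3,3)))
    n,l,st,ce=cv2.connectedComponentsWithStats(m);out=[]
    for i in range(1,n):
        if st[i,4]<60: continue
        p=P[l==i]; r=cv2.minAreaRect(p[:,:2].astype(np.float32))
        b=cv2.boxPoints(r);e=[b[1]-b[0],b[2]-b[1]];e=max(e,key=np.linalg.norm);a=np.degrees(np.arctan2(e[1],e[0]))
        a=(a+180)%180  # long axis dir deg 0..180
        print('px',ce[i].round().astype(int),'n',st[i,4],'c',np.round(r[0],1),'size',np.round(sorted(r[1])[::-1],1),'long',round(float(a),1),'z',np.median(p[:,2]).round(1));out.append((*r[0],a))
    return out
E
python3 - <<'E'
from h import *
c=cam('wrist');save(c,'w3.png');print(c['s']['ee_pos']);holders(c)
c=cam('top');print('top');holders(c)
E
```

```text
[ 441.81455371 -267.74234215  478.4628854 ]
px [442 105] n 3442 c [ 582.1 -210. ] size [120.3  37.7] long 96.6 z 16.4
px [363 106] n 3293 c [ 490.8 -212.6] size [119.6  36.2] long 90.7 z 16.5
px [284 111] n 3259 c [ 398.6 -218.1] size [120.4  36.2] long 84.7 z 16.4
px [364 220] n 2515 c [ 498.2 -352.5] size [120.3  36.1] long 94.5 z 16.5
px [425 221] n 2568 c [ 574.4 -354. ] size [120.1  36.8] long 82.1 z 16.5
top
px [355 188] n 122 c [ 579.7 -188.7] size [79.2 33.8] long 95.5 z 17.3
px [354 213] n 91 c [ 489.2 -178.5] size [52.3 34.1] long 87.3 z 17.9
px [370 212] n 91 c [ 487.6 -241.6] size [60.5 26.7] long 88.7 z 17.4
```

View pics/w3.png

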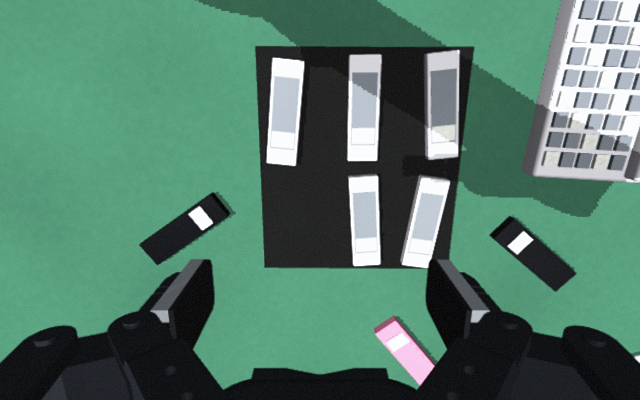

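The wrist view shows the five white holders. The black ones at (185,228) and (532,252) and the pink one at (405,345) are off the mat and stay put. The measured sizes match 120 x 36. I plan the first pick and place.

```bash
cat >> h.py <<'E'
def job(h,slot,z,hz=260,pz=175):
    """h=(x,y,long deg); slot=(rx,ry,'x'|'y'); z=TCP place height"""
    yaw=(h[2]-90+90)%180-90
    py=YD if slot[2]=='x' else YD-90
    t=rk(slot[0],slot[1])[:2]
    mid=((h[0]+t[0])/2,(h[1]+t[1])/2)
    plan([(h[0],h[1],hz,yaw),(h[0],h[1],pz,yaw),(h[0],h[1],hz,yaw),(*mid,hz,(yaw+py)/2),(*t,hz,py),(*t,z,py),(*t,hz+20,py)])
E
python3 - <<'E'
from h import *
job((490.8,-212.6,90.7),(0,43,'x'),192)
E
```

```text
at 13.1 [ 441.4 -268.1  478.6] yaw 0.33 w 85.6310177687541
0 row [0.22, 0.2, 0.875] wz -0.004 rows>=4.6 
1 row [-0.0, 0.0, 0.34] wz -0.0 rows>=1.7 
2 row [0.0, -0.0, -0.34] wz -0.0 rows>=1.7 
3 row [0.57, 0.038, 0.001] wz -0.462 rows>=4.8 
4 row [0.401, 0.406, 0.001] wz -0.462 rows>=4.8 
5 row [-0.0, -0.0, 0.272] wz -0.0 rows>=1.4 
6 row [0.0, 0.0, -0.352] wz -0.0 rows>=1.8
```

Request:
jog_arm(moves=[0.22,0.2,0.875,0,0,-0.004,0.22,0.2,0.875,0,0,-0.004,0.22,0.2,0.875,0,0,-0.004,0.22,0.2,0.875,0,0,-0.004,0.22,0.2,0.875,0,0,-0.004,0.22,0.2,0.875,0,0,-0.004,0.22,0.2,0.875,0,0,-0.004,0.22,0.2,0.875,0,0,-0.004], grip=1)

```text
clock: 13.9
ee_pos: [490.8, -216.0, 262.7]
orientation: [2.211, 2.227, 0.001]
contact_force: [0.5, -0.1, 0.2]
grip_width: 85.5
grasp_force: 0.0
```

Request:
jog_arm(moves=[0,0,0.15,0,0,0,0,0,0.25,0,0,0,0,0,0.3,0,0,0,0,0,0.33,0,0,0,0,0,0.34,0,0,0,0,0,0.34,0,0,0])

```text
clock: 14.5
ee_pos: [490.6, -215.8, 176.5]
orientation: [2.213, 2.228, 0.001]
contact_force: [-0.2, -0.2, 0.3]
grip_width: 85.2
grasp_force: 0.0
```

Request:
jog_arm(moves=[0,0,0,0,0,0,0,0,0,0,0,0,0,0,0,0,0,0,0,0,0,0,0,0,0,0,0,0,0,0,0,0,0,0,0,0], grip=-1, force=40)

```text
clock: 15.1
ee_pos: [490.5, -215.6, 176.1]
orientation: [2.213, 2.228, 0.001]
contact_force: [-0.4, -0.0, 5.5]
grip_width: 35.1
grasp_force: 42.2
```

Request:
jog_arm(moves=[0,0,-0.1,0,0,0,0,0,-0.22,0,0,0,0,0,-0.34,0,0,0,0,0,-0.34,0,0,0])

```text
clock: 15.5
ee_pos: [491.6, -215.8, 264.2]
orientation: [2.209, 2.225, 0.003]
contact_force: [0.9, -0.8, 0.3]
grip_width: 34.8
grasp_force: 41.5
```

```bash
cat >> h.py <<'E'
def carry(slot,z,hz=262,back=None):
    s=arm.sense();p=s['ee_pos'];R=Ro.from_rotvec(s['orientation']).as_matrix();yaw=np.degrees(np.arctan2(R[1,1],R[0,1]))
    py=YD if slot[2]=='x' else YD-90
    t=rk(slot[0],slot[1])[:2];mid=((p[0]+t[0])/2,(p[1]+t[1])/2)
    plan([(*mid,hz,(yaw+py)/2),(*t,hz,py),(*t,z,py),(*t,z+90,py),(490,-70,hz+110,py/2),(445,-268,480,0)])
E
python3 - <<'E'
from h import *
c=cam('wrist')
carry((0,43,'x'),193)
E
```

```text
at 15.55 [ 490.7 -215.6  262. ] yaw 0.4 w 35.10315452283888
0 row [0.576, 0.035, -0.001] wz -0.463 rows>=4.9 
1 row [0.407, 0.409, -0.001] wz -0.463 rows>=4.9 
2 row [0.001, 0.0, 0.276] wz -0.0 rows>=1.4 
3 row [-0.001, -0.001, -0.36] wz -0.0 rows>=1.8 
4 row [0.002, -0.574, -0.355] wz 0.466 rows>=4.9 
5 row [-0.471, -0.663, -0.431] wz 0.466 rows>=4.9
```

Request:
jog_arm(moves=[0.2,0.012,0,0,0,-0.16,0.4,0.024,0,0,0,-0.32,0.576,0.035,0,0,0,-0.463,0.576,0.035,0,0,0,-0.463,0.576,0.035,0,0,0,-0.463,0.576,0.035,0,0,0,-0.463])

```text
clock: 16.15
ee_pos: [497.0, -71.0, 258.9]
orientation: [-1.273, -2.869, 0.001]
contact_force: [-0.1, -0.8, -1.0]
grip_width: 34.9
grasp_force: 41.5
```

Request:
jog_arm(moves=[0.14,0.14,0,0,0,-0.16,0.28,0.28,0,0,0,-0.32,0.407,0.409,0,0,0,-0.463,0.407,0.409,0,0,0,-0.463,0.407,0.409,0,0,0,-0.463,0.407,0.409,0,0,0,-0.463,0.407,0.409,0,0,0,-0.463,0.407,0.409,0,0,0,-0.463])

```text
clock: 16.95
ee_pos: [505.4, 72.0, 260.1]
orientation: [-0.178, -3.136, 0.0]
contact_force: [-0.2, 0.2, -0.8]
grip_width: 35.1
grasp_force: 41.5
```

Run:
```python
from h import *
c=cam('wrist');save(c,'w4.png')
t=rk(0,43)
plan([(*t[:2],193,YD)])
# runners
P=xyz(c);m=(P[...,2]>17)&(P[...,2]<24)&(np.linalg.norm(P[...,:2]-RACK[:2],axis=2)<130)
q=P[m]-RACK;q=np.column_stack([q@XA,q@YA]);
for sgn in(-1,1):
    a=q[q[:,0]*sgn>15];print(len(a),np.percentile(a,[2,50,98],axis=0).round(1))
```

```text
at 17.0 [505.4  72.1 260.2] yaw 83.54 w 35.32688472160934
0 row [-0.003, 0.002, 0.269] wz -0.003 rows>=1.3 
3965 [[-51.  -75.9]
 [-44.2 -32.4]
 [-37.1  12.2]]
2113 [[ 34.8 -76.3]
 [ 41.3 -45.6]
 [ 48.8 -14.2]]
```

View pics/w4.png

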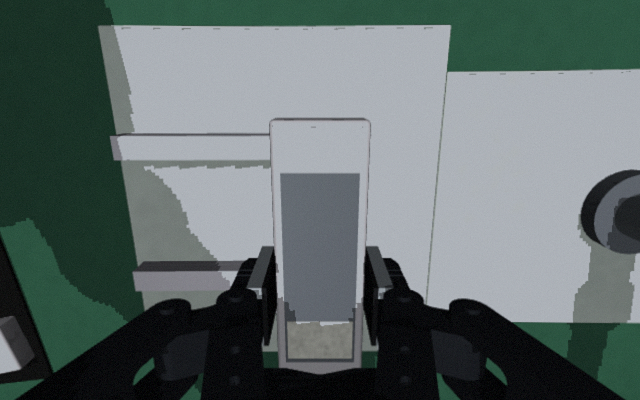

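The holder is held squarely, and the runners fit the rack frame within 1.5 mm. I place it and return to the hover.

Request:
jog_arm(moves=[0,0,0.1,0,0,0,0,0,0.19,0,0,0,0,0,0.24,0,0,0,0,0,0.26,0,0,0,0,0,0.267,0,0,0,0,0,0.267,0,0,0])

```text
clock: 17.6
ee_pos: [505.9, 72.8, 194.2]
orientation: [0.172, 3.136, 0.0]
contact_force: [0.9, -0.5, -0.4]
grip_width: 34.6
grasp_force: 41.5
```

Request:
jog_arm(moves=[0,0,0,0,0,0,0,0,0,0,0,0,0,0,0,0,0,0,0,0,0,0,0,0], grip=1)

```text
clock: 18.0
ee_pos: [505.6, 72.7, 194.0]
orientation: [0.171, 3.136, -0.0]
contact_force: [-1.0, -0.0, -0.1]
grip_width: 85.5
grasp_force: 0.0
```

Request:
jog_arm(moves=[0,0,-0.1,0,0,0,0,0,-0.25,0,0,0,0,0,-0.36,0,0,0,0,0,-0.36,0,0,0])

```text
clock: 18.4
ee_pos: [507.1, 73.4, 287.7]
orientation: [0.171, 3.129, -0.0]
contact_force: [0.7, 1.3, 0.8]
grip_width: 85.7
grasp_force: 0.0
```

Request:
jog_arm(moves=[0.002,-0.574,-0.355,0,0,0.466,0.002,-0.574,-0.355,0,0,0.466,0.002,-0.574,-0.355,0,0,0.466,0.002,-0.574,-0.355,0,0,0.466,0.002,-0.574,-0.355,0,0,0.466,0.002,-0.574,-0.355,0,0,0.466])

```text
clock: 19.0
ee_pos: [489.1, -70.7, 372.2]
orientation: [-1.286, -2.866, 0.0]
contact_force: [-0.6, -0.0, -0.3]
grip_width: 85.8
grasp_force: 0.0
```

Request:
jog_arm(moves=[-0.471,-0.663,-0.431,0,0,0.466,-0.471,-0.663,-0.431,0,0,0.466,-0.471,-0.663,-0.431,0,0,0.466,-0.471,-0.663,-0.431,0,0,0.466,-0.471,-0.663,-0.431,0,0,0.466,-0.471,-0.663,-0.431,0,0,0.466,-0.471,-0.663,-0.431,0,0,0.466,-0.471,-0.663,-0.431,0,0,0.466])

```text
clock: 19.8
ee_pos: [445.0, -266.3, 479.1]
orientation: [-2.216, -2.224, -0.0]
contact_force: [0.2, 0.3, 0.3]
grip_width: 85.8
grasp_force: 0.0
```

```bash
sed -i 's/RACK=np.array(\[501.5,29.7,20.\])/RACK=np.array([500.2,28.9,20.])/' h.py
cat >> h.py <<'E'
def tower():
    c=cam('top');P=xyz(c);q=(P-RACK).reshape(-1,3);q=np.column_stack([q@XA,q@YA,q[:,2]])
    q=q[(abs(q[:,0])<75)&(abs(q[:,1])<75)]
    for zc in(14,28,42):
        a=q[abs(q[:,2]-zc)<5].astype(np.float32)
        ax=1 if zc!=28 else 0
        for s in(-1,1):
            b=a[a[:,ax]*s>8]
            if len(b)>40: r=cv2.minAreaRect(b[:,:2]);print('top',zc,len(b),np.round(r[0],1),np.round(r[1],1),round(r[2],1))
E
python3 - <<'E'
from h import *
c=cam('wrist');H=holders(c);tower()
job((H[1][0],H[1][1],H[1][2]),(0,-43,'x'),193)
E
```

```text
px [439 106] n 3413 c [ 582. -210.] size [120.   36.6] long 96.3 z 16.4
px [282 112] n 3254 c [ 398.7 -218.2] size [120.5  36.1] long 84.5 z 16.4
px [362 221] n 2509 c [ 498.3 -352.4] size [120.2  36. ] long 94.6 z 16.5
px [422 222] n 2555 c [ 574.2 -353.8] size [119.5  36.9] long 81.9 z 16.5Traceback (most recent call last):
  File "<stdin>", line 2, in <module>
  File "h.py", line 65, in tower
    if len(b)>40: r=cv2.minAreaRect(b[:,:2]);print('top',zc,len(b),np.round(r[0],1),np.round(r[1],1),round(r[2],1))
                    ~~~~~~~~~~~~~~~^^^^^^^^^
cv2.error: OpenCV(4.12.0) /io/opencv/modules/imgproc/src/convhull.cpp:143: error: (-215:Assertion failed) total >= 0 && (depth == CV_32F || depth == CV_32S) in function 'convexHull'
```

```bash
sed -i 's/minAreaRect(b\[:,:2\])/minAreaRect(b[:,:2].copy())/' h.py
python3 - <<'E'
from h import *
tower()
job((398.7,-218.2,84.6),(0,-43,'x'),194)
E
```

```text
top 14 222 [-4.1 44.4] [ 36.9 118.8] 89.7
at 19.95 [ 444.8 -266.6  479.6] yaw 0.09 w 85.08861825273165
0 row [0.193, -0.183, 0.879] wz 0.061 rows>=4.6 
1 row [-0.0, 0.0, 0.34] wz -0.0 rows>=1.7 
2 row [0.0, -0.0, -0.34] wz -0.0 rows>=1.7 
3 row [0.425, 0.154, 0.0] wz -0.496 rows>=5.2 
4 row [0.194, 0.408, 0.0] wz -0.496 rows>=5.2 
5 row [-0.0, -0.0, 0.264] wz -0.0 rows>=1.3 
6 row [0.0, 0.0, -0.344] wz -0.0 rows>=1.7
```

The first holder is at (-4, 44) in the rack frame, as wanted. Now the second.

Request:
jog_arm(moves=[0.193,-0.183,0.879,0,0,0.061,0.193,-0.183,0.879,0,0,0.061,0.193,-0.183,0.879,0,0,0.061,0.193,-0.183,0.879,0,0,0.061,0.193,-0.183,0.879,0,0,0.061,0.193,-0.183,0.879,0,0,0.061,0.193,-0.183,0.879,0,0,0.061,0.193,-0.183,0.879,0,0,0.061])

```text
clock: 20.75
ee_pos: [400.2, -220.4, 262.7]
orientation: [2.324, 2.108, 0.002]
contact_force: [-0.3, -0.7, 0.3]
grip_width: 85.4
grasp_force: 0.0
```

Request:
jog_arm(moves=[0,0,0.15,0,0,0,0,0,0.25,0,0,0,0,0,0.3,0,0,0,0,0,0.33,0,0,0,0,0,0.34,0,0,0,0,0,0.34,0,0,0])

```text
clock: 21.35
ee_pos: [399.3, -220.2, 176.3]
orientation: [2.327, 2.109, 0.0]
contact_force: [0.0, -0.4, -0.7]
grip_width: 85.7
grasp_force: 0.0
```

Request:
jog_arm(moves=[0,0,0,0,0,0,0,0,0,0,0,0,0,0,0,0,0,0,0,0,0,0,0,0,0,0,0,0,0,0,0,0,0,0,0,0], grip=-1, force=40)

```text
clock: 21.95
ee_pos: [399.0, -220.0, 176.1]
orientation: [2.327, 2.109, 0.0]
contact_force: [-1.2, 0.4, 6.6]
grip_width: 35.3
grasp_force: 41.4
```

Request:
jog_arm(moves=[0,0,-0.1,0,0,0,0,0,-0.22,0,0,0,0,0,-0.34,0,0,0,0,0,-0.34,0,0,0])

```text
clock: 22.35
ee_pos: [400.2, -220.4, 263.9]
orientation: [2.323, 2.105, 0.002]
contact_force: [0.8, 0.1, -1.7]
grip_width: 34.9
grasp_force: 40.7
```

Request:
jog_arm(moves=[0.14,0.05,0,0,0,-0.165,0.28,0.1,0,0,0,-0.33,0.425,0.154,0,0,0,-0.496,0.425,0.154,0,0,0,-0.496,0.425,0.154,0,0,0,-0.496,0.425,0.154,0,0,0,-0.496,0.425,0.154,0,0,0,-0.496])

```text
clock: 23.05
ee_pos: [447.0, -117.9, 259.7]
orientation: [-1.355, -2.833, 0.0]
contact_force: [0.7, 0.0, -0.1]
grip_width: 34.7
grasp_force: 40.6
```

Request:
jog_arm(moves=[0.065,0.136,0,0,0,-0.165,0.13,0.272,0,0,0,-0.33,0.194,0.408,0,0,0,-0.496,0.194,0.408,0,0,0,-0.496,0.194,0.408,0,0,0,-0.496,0.194,0.408,0,0,0,-0.496,0.194,0.408,0,0,0,-0.496,0.194,0.408,0,0,0,-0.496,0.194,0.408,0,0,0,-0.496])

```text
clock: 23.95
ee_pos: [496.0, -16.3, 260.4]
orientation: [0.178, 3.137, -0.0]
contact_force: [0.0, -0.0, -1.1]
grip_width: 34.9
grasp_force: 40.6
```

```bash
cat >> h.py <<'E'
def inhand():
    c=cam('wrist');P=xyz(c);s=c['s'];z=s['ee_pos'][2]-173+14
    m=(abs(P[...,2]-z)<6)&(np.hypot(P[...,0]-s['ee_pos'][0],P[...,1]-s['ee_pos'][1])<85)&(c['im'].max(2)>75)
    q=P[m];q=(q-RACK);q=np.column_stack([q@XA,q@YA,q[:,2]]).astype(np.float32)
    r=cv2.minAreaRect(q[:,:2].copy());t=np.array(s['ee_pos'])-RACK
    print('hand',len(q),np.round(r[0],1),np.round(r[1],1),round(r[2],1),'ztop-exp',np.median(q[:,2])+20-z,'tcp rack',round(t@XA,1),round(t@YA,1)); return c
E
python3 - <<'E'
from h import *
c=inhand();t=rk(0,-43)
plan([(*t[:2],194,YD),(*t[:2],284,YD),(490,-70,370,YD/2),(445,-268,480,0)])
E
```

```text
hand 23005 [ -9.3 -40.2] [107.1  51.4] 0.1 ztop-exp -0.6779434127680588 tcp rack 0.7 -45.4
at 24.0 [496.  -16.2 260.5] yaw 83.54 w 34.861289917370875
0 row [0.003, 0.009, 0.266] wz -0.003 rows>=1.3 
1 row [-0.0, -0.0, -0.36] wz -0.0 rows>=1.8 
2 row [-0.002, -0.226, -0.344] wz 0.466 rows>=4.9 
3 row [-0.469, -0.663, -0.44] wz 0.466 rows>=4.9
```

Request:
jog_arm(moves=[0,0.009,0.1,0,0,0,0,0.009,0.19,0,0,0,0,0.009,0.24,0,0,0,0,0.009,0.26,0,0,0,0,0.009,0.266,0,0,0,0,0.009,0.266,0,0,0])

```text
clock: 24.6
ee_pos: [496.8, -13.7, 194.5]
orientation: [0.174, 3.136, -0.0]
contact_force: [0.8, -0.2, -1.2]
grip_width: 35.0
grasp_force: 40.7
```

Request:
jog_arm(moves=[0,0,0,0,0,0,0,0,0,0,0,0,0,0,0,0,0,0,0,0,0,0,0,0], grip=1)

```text
clock: 25.0
ee_pos: [496.5, -13.7, 194.3]
orientation: [0.174, 3.136, -0.001]
contact_force: [-0.8, -0.9, -0.4]
grip_width: 85.0
grasp_force: 0.0
```

Request:
jog_arm(moves=[0,0,-0.1,0,0,0,0,0,-0.25,0,0,0,0,0,-0.36,0,0,0,0,0,-0.36,0,0,0])

```text
clock: 25.4
ee_pos: [498.1, -13.3, 287.8]
orientation: [0.173, 3.129, -0.003]
contact_force: [-0.4, 0.1, -0.9]
grip_width: 85.0
grasp_force: 0.0
```

Request:
jog_arm(moves=[-0.002,-0.226,-0.344,0,0,0.466,-0.002,-0.226,-0.344,0,0,0.466,-0.002,-0.226,-0.344,0,0,0.466,-0.002,-0.226,-0.344,0,0,0.466,-0.002,-0.226,-0.344,0,0,0.466,-0.002,-0.226,-0.344,0,0,0.466])

```text
clock: 26.0
ee_pos: [490.4, -70.0, 369.4]
orientation: [-1.285, -2.866, 0.001]
contact_force: [-0.6, 0.3, 0.3]
grip_width: 85.5
grasp_force: 0.0
```

Request:
jog_arm(moves=[-0.469,-0.663,-0.44,0,0,0.466,-0.469,-0.663,-0.44,0,0,0.466,-0.469,-0.663,-0.44,0,0,0.466,-0.469,-0.663,-0.44,0,0,0.466,-0.469,-0.663,-0.44,0,0,0.466,-0.469,-0.663,-0.44,0,0,0.466,-0.469,-0.663,-0.44,0,0,0.466,-0.469,-0.663,-0.44,0,0,0.466])

```text
clock: 26.8
ee_pos: [445.4, -266.2, 479.0]
orientation: [-2.219, -2.221, -0.0]
contact_force: [0.2, 0.2, -0.0]
grip_width: 85.2
grasp_force: 0.0
```

Run:
```python
from h import *
c=cam('wrist');H=holders(c);tower()
h=min(H,key=lambda h:abs(h[0]-582)+abs(h[1]+210))
job(h,(43,0,'y'),208)
```

```text
px [439 105] n 3458 c [ 582.3 -209.9] size [120.3  37.3] long 96.2 z 16.3
px [362 220] n 2511 c [ 498.2 -352.4] size [120.4  36.1] long 94.5 z 16.5
px [422 222] n 2569 c [ 574.2 -354. ] size [119.9  36.3] long 82.4 z 16.5
top 14 233 [ -3.5 -47.5] [ 46.6 119.6] 88.8
top 14 237 [-2.8 44.2] [ 52.2 119.1] 80.9
at 26.9 [ 445.4 -266.1  479.2] yaw 0.02 w 85.46924959382143
0 row [0.224, 0.549, 0.876] wz -0.069 rows>=5.3 
1 row [-0.0, 0.0, 0.34] wz -0.0 rows>=1.7 
2 row [0.0, -0.0, -0.34] wz -0.0 rows>=1.7 
3 row [0.474, -0.028, 0.0] wz 0.069 rows>=2.4 
4 row [0.468, -0.079, 0.0] wz 0.069 rows>=2.4 
5 row [-0.0, 0.0, 0.208] wz -0.0 rows>=1.0 
6 row [0.0, -0.0, -0.288] wz -0.0 rows>=1.4
```

Request:
jog_arm(moves=[0.224,0.549,0.876,0,0,-0.069,0.224,0.549,0.876,0,0,-0.069,0.224,0.549,0.876,0,0,-0.069,0.224,0.549,0.876,0,0,-0.069,0.224,0.549,0.876,0,0,-0.069,0.224,0.549,0.876,0,0,-0.069,0.224,0.549,0.876,0,0,-0.069,0.224,0.549,0.876,0,0,-0.069,0.224,0.549,0.876,0,0,-0.069])

```text
clock: 27.8
ee_pos: [582.4, -213.4, 263.5]
orientation: [2.101, 2.33, -0.0]
contact_force: [-0.9, 0.4, 0.8]
grip_width: 85.4
grasp_force: 0.0
```

Request:
jog_arm(moves=[0,0,0.15,0,0,0,0,0,0.25,0,0,0,0,0,0.3,0,0,0,0,0,0.33,0,0,0,0,0,0.34,0,0,0,0,0,0.34,0,0,0])

```text
clock: 28.4
ee_pos: [582.8, -212.6, 177.0]
orientation: [2.102, 2.333, 0.001]
contact_force: [1.4, -0.9, 0.4]
grip_width: 85.5
grasp_force: 0.0
```

Request:
jog_arm(moves=[0,0,0,0,0,0,0,0,0,0,0,0,0,0,0,0,0,0,0,0,0,0,0,0,0,0,0,0,0,0,0,0,0,0,0,0], grip=-1, force=40)

```text
clock: 29.0
ee_pos: [582.8, -212.3, 176.7]
orientation: [2.101, 2.334, 0.001]
contact_force: [0.7, -0.2, 3.9]
grip_width: 35.0
grasp_force: 42.1
```

Request:
jog_arm(moves=[0,0,-0.1,0,0,0,0,0,-0.22,0,0,0,0,0,-0.34,0,0,0,0,0,-0.34,0,0,0])

```text
clock: 29.4
ee_pos: [584.0, -212.4, 265.1]
orientation: [2.098, 2.329, 0.004]
contact_force: [0.4, -0.2, -0.2]
grip_width: 34.9
grasp_force: 41.6
```

Request:
jog_arm(moves=[0.15,-0.01,0,0,0,0.023,0.3,-0.02,0,0,0,0.046,0.474,-0.028,0,0,0,0.069,0.474,-0.028,0,0,0,0.069,0.474,-0.028,0,0,0,0.069])

```text
clock: 29.9
ee_pos: [562.5, -93.7, 260.1]
orientation: [-2.221, -2.22, 0.002]
contact_force: [-0.1, -0.4, -0.7]
grip_width: 35.2
grasp_force: 41.5
```

Request:
jog_arm(moves=[0.15,-0.025,0,0,0,0.023,0.3,-0.05,0,0,0,0.046,0.468,-0.079,0,0,0,0.069,0.468,-0.079,0,0,0,0.069,0.468,-0.079,0,0,0,0.069,0.468,-0.079,0,0,0,0.069,0.468,-0.079,0,0,0,0.069])

```text
clock: 30.6
ee_pos: [544.1, 19.7, 260.5]
orientation: [2.346, 2.089, -0.001]
contact_force: [0.3, 0.0, -1.4]
grip_width: 34.8
grasp_force: 41.5
```

Run:
```python
from h import *
c=inhand();t=rk(43,0)
plan([(*t[:2],208,YD-90),(*t[:2],295,YD-90),(490,-110,370,0),(445,-268,480,0)])
save(c,'w5.png')
```

```text
hand 22796 [43.2  5.5] [ 58.8 109.5] 12.8 ztop-exp -1.1924806784246016 tcp rack 44.6 -4.4
at 30.65 [544.   20.  260.6] yaw -6.6 w 35.07118355806378
0 row [0.017, -0.006, 0.21] wz -0.005 rows>=1.1 
1 row [-0.0, -0.0, -0.348] wz -0.0 rows>=1.7 
2 row [-0.557, -0.153, -0.3] wz -0.069 rows>=3.3 
3 row [-0.632, -0.18, -0.44] wz -0.0 rows>=4.0
```

View pics/w5.png

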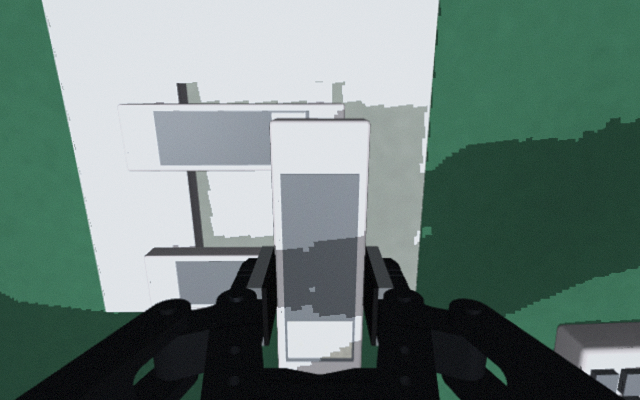

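Both first-layer holders lie across the runners, at (235,137) and (205,285), and the third is held squarely above. I lower it.

Request:
jog_arm(moves=[0.01,-0.006,0.08,0,0,-0.004,0.01,-0.006,0.15,0,0,-0.004,0.01,-0.006,0.19,0,0,-0.004,0.01,-0.006,0.205,0,0,-0.004,0.01,-0.006,0.209,0,0,-0.004,0.01,-0.006,0.209,0,0,-0.004])

```text
clock: 31.25
ee_pos: [542.9, 24.5, 209.2]
orientation: [2.336, 2.1, 0.001]
contact_force: [0.6, 0.0, -0.7]
grip_width: 35.1
grasp_force: 41.6
```

Request:
jog_arm(moves=[0,0,0,0,0,0,0,0,0,0,0,0,0,0,0,0,0,0,0,0,0,0,0,0], grip=1)

```text
clock: 31.65
ee_pos: [542.7, 24.6, 209.0]
orientation: [2.336, 2.1, 0.0]
contact_force: [-0.3, 0.1, -0.5]
grip_width: 85.5
grasp_force: 0.0
```

Request:
jog_arm(moves=[0,0,-0.1,0,0,0,0,0,-0.25,0,0,0,0,0,-0.348,0,0,0,0,0,-0.348,0,0,0])

```text
clock: 32.05
ee_pos: [544.1, 25.1, 299.6]
orientation: [2.332, 2.097, 0.007]
contact_force: [-0.0, 0.5, -0.0]
grip_width: 84.7
grasp_force: 0.0
```

Request:
jog_arm(moves=[-0.557,-0.153,-0.3,0,0,-0.069,-0.557,-0.153,-0.3,0,0,-0.069,-0.557,-0.153,-0.3,0,0,-0.069,-0.557,-0.153,-0.3,0,0,-0.069,-0.557,-0.153,-0.3,0,0,-0.069])

```text
clock: 32.55
ee_pos: [489.1, -112.6, 371.2]
orientation: [2.224, 2.216, -0.001]
contact_force: [0.9, 0.0, -0.5]
grip_width: 85.6
grasp_force: 0.0
```

Request:
jog_arm(moves=[-0.632,-0.18,-0.44,0,0,0,-0.632,-0.18,-0.44,0,0,0,-0.632,-0.18,-0.44,0,0,0,-0.632,-0.18,-0.44,0,0,0,-0.632,-0.18,-0.44,0,0,0,-0.632,-0.18,-0.44,0,0,0])

```text
clock: 33.15
ee_pos: [445.8, -267.5, 479.7]
orientation: [-2.218, -2.223, -0.002]
contact_force: [0.1, 0.5, 0.0]
grip_width: 85.6
grasp_force: 0.0
```

Run:
```python
from h import *
c=cam('wrist');H=holders(c);tower()
h=min(H,key=lambda h:abs(h[0]-498)+abs(h[1]+352))
job(h,(-43,0,'y'),208)
```

```text
px [361 220] n 2516 c [ 498.3 -352.2] size [119.9  36. ] long 94.6 z 16.5
px [421 221] n 2560 c [ 574.4 -354.1] size [120.4  36.3] long 82.6 z 16.5
top 14 193 [ -3.9 -34.7] [118.3  51.2] 0.2
top 14 183 [-12.9  42.9] [ 44.5 100.2] 82.7
top 28 231 [40.   3.8] [118.9  40.7] 86.5
at 33.25 [ 446.1 -265.8  479.1] yaw 0.34 w 85.31203274063826
0 row [-0.349, 0.208, 0.875] wz -0.048 rows>=4.8 
1 row [-0.001, 0.0, 0.34] wz -0.0 rows>=1.7 
2 row [0.001, -0.0, -0.34] wz -0.0 rows>=1.7 
3 row [0.776, -0.019, 0.002] wz 0.06 rows>=3.9 
4 row [0.77, -0.092, 0.002] wz 0.06 rows>=3.9 
5 row [-0.0, 0.0, 0.208] wz -0.0 rows>=1.0 
6 row [0.001, -0.001, -0.288] wz -0.0 rows>=1.4
```

Request:
jog_arm(moves=[-0.341,0.208,0.875,0,0,-0.048,-0.341,0.208,0.875,0,0,-0.048,-0.341,0.208,0.875,0,0,-0.048,-0.341,0.208,0.875,0,0,-0.048,-0.341,0.208,0.875,0,0,-0.048,-0.341,0.208,0.875,0,0,-0.048,-0.341,0.208,0.875,0,0,-0.048,-0.341,0.208,0.875,0,0,-0.048])

```text
clock: 34.05
ee_pos: [498.6, -351.5, 264.1]
orientation: [2.129, 2.307, 0.001]
contact_force: [0.6, -0.1, 1.1]
grip_width: 85.5
grasp_force: 0.0
```

Request:
jog_arm(moves=[0,0,0.15,0,0,0,0,0,0.25,0,0,0,0,0,0.3,0,0,0,0,0,0.33,0,0,0,0,0,0.34,0,0,0,0,0,0.34,0,0,0])

```text
clock: 34.65
ee_pos: [497.9, -353.2, 178.2]
orientation: [2.132, 2.305, 0.0]
contact_force: [-0.1, -0.6, -0.0]
grip_width: 85.7
grasp_force: 0.0
```

Request:
jog_arm(moves=[0,0,0,0,0,0,0,0,0,0,0,0,0,0,0,0,0,0,0,0,0,0,0,0,0,0,0,0,0,0,0,0,0,0,0,0], grip=-1, force=40)

```text
clock: 35.25
ee_pos: [497.8, -353.3, 177.7]
orientation: [2.132, 2.305, 0.0]
contact_force: [0.4, 0.6, 4.4]
grip_width: 34.9
grasp_force: 41.7
```

Request:
jog_arm(moves=[0,0,-0.1,0,0,0,0,0,-0.22,0,0,0,0,0,-0.34,0,0,0,0,0,-0.34,0,0,0])

```text
clock: 35.65
ee_pos: [498.8, -353.7, 266.1]
orientation: [2.129, 2.301, 0.001]
contact_force: [0.8, 0.4, -0.3]
grip_width: 35.3
grasp_force: 41.2
```

Request:
jog_arm(moves=[0.17,-0.004,0,0,0,0.015,0.34,-0.008,0,0,0,0.03,0.51,-0.012,0,0,0,0.045,0.68,-0.016,0,0,0,0.06,0.776,-0.019,0,0,0,0.06,0.776,-0.019,0,0,0,0.06])

```text
clock: 36.25
ee_pos: [476.9, -155.6, 261.0]
orientation: [-2.231, -2.209, 0.001]
contact_force: [-0.4, -0.4, -1.3]
grip_width: 34.9
grasp_force: 41.1
```

Request:
jog_arm(moves=[0.17,-0.02,0,0,0,0.015,0.34,-0.04,0,0,0,0.03,0.51,-0.06,0,0,0,0.045,0.68,-0.08,0,0,0,0.06,0.77,-0.092,0,0,0,0.06,0.77,-0.092,0,0,0,0.06,0.77,-0.092,0,0,0,0.06,0.77,-0.092,0,0,0,0.06])

```text
clock: 37.05
ee_pos: [457.8, 31.1, 261.5]
orientation: [-2.343, -2.092, 0.001]
contact_force: [0.4, -1.0, -0.4]
grip_width: 34.7
grasp_force: 41.1
```

Run:
```python
from h import *
c=inhand();t=rk(-43,0)
plan([(*t[:2],209,YD-90),(*t[:2],295,YD-90),(490,-110,370,0),(445,-268,480,0)])
```

```text
hand 22150 [-43.4   6. ] [108.8  59.8] 75.9 ztop-exp -2.173306513879936 tcp rack -42.3 -2.4
at 37.1 [457.9  31.1 261.6] yaw -6.5 w 34.54253974502253
0 row [0.01, -0.003, 0.21] wz -0.003 rows>=1.1 
1 row [-0.0, -0.0, -0.344] wz -0.0 rows>=1.7 
2 row [-0.557, 0.191, -0.3] wz -0.069 rows>=3.3 
3 row [-0.632, -0.18, -0.44] wz -0.0 rows>=4.0
```

Request:
jog_arm(moves=[0.006,-0.003,0.08,0,0,-0.003,0.006,-0.003,0.15,0,0,-0.003,0.006,-0.003,0.19,0,0,-0.003,0.006,-0.003,0.204,0,0,-0.003,0.006,-0.003,0.208,0,0,-0.003,0.006,-0.003,0.208,0,0,-0.003])

```text
clock: 37.7
ee_pos: [457.5, 34.2, 210.4]
orientation: [2.336, 2.1, 0.001]
contact_force: [0.2, 0.6, -0.8]
grip_width: 35.0
grasp_force: 41.1
```

Request:
jog_arm(moves=[0,0,0,0,0,0,0,0,0,0,0,0,0,0,0,0,0,0,0,0,0,0,0,0], grip=1)

```text
clock: 38.1
ee_pos: [457.3, 34.4, 210.2]
orientation: [2.336, 2.1, 0.0]
contact_force: [1.1, 0.4, 0.1]
grip_width: 84.9
grasp_force: 0.0
```

Request:
jog_arm(moves=[0,0,-0.1,0,0,0,0,0,-0.25,0,0,0,0,0,-0.344,0,0,0,0,0,-0.344,0,0,0])

```text
clock: 38.5
ee_pos: [458.6, 34.8, 299.3]
orientation: [2.332, 2.097, 0.006]
contact_force: [0.6, -0.6, -0.7]
grip_width: 85.4
grasp_force: 0.0
```

Request:
jog_arm(moves=[-0.557,0.191,-0.3,0,0,-0.069,-0.557,0.191,-0.3,0,0,-0.069,-0.557,0.191,-0.3,0,0,-0.069,-0.557,0.191,-0.3,0,0,-0.069,-0.557,0.191,-0.3,0,0,-0.069])

```text
clock: 39.0
ee_pos: [490.1, -111.6, 370.9]
orientation: [2.224, 2.219, 0.001]
contact_force: [0.2, 0.6, -1.5]
grip_width: 85.7
grasp_force: 0.0
```

Request:
jog_arm(moves=[-0.632,-0.18,-0.44,0,0,0,-0.632,-0.18,-0.44,0,0,0,-0.632,-0.18,-0.44,0,0,0,-0.632,-0.18,-0.44,0,0,0,-0.632,-0.18,-0.44,0,0,0,-0.632,-0.18,-0.44,0,0,0,-0.632,-0.18,-0.44,0,0,0])

```text
clock: 39.7
ee_pos: [446.0, -264.6, 479.3]
orientation: [-2.212, -2.226, -0.0]
contact_force: [-0.5, 0.7, 0.1]
grip_width: 85.2
grasp_force: 0.0
```

Run:
```python
from h import *
c=cam('wrist');H=holders(c);tower()
job(H[0],(0,-43,'x'),223)
```

```text
px [422 224] n 2553 c [ 574.5 -353.8] size [119.7  36.7] long 82.5 z 16.5
top 14 108 [ -4.2 -42.7] [ 39.7 115.6] 84.9
top 14 100 [-8.7 44.4] [ 37.2 109.1] 86.3
top 28 240 [-39.1   2.7] [ 51.6 117. ] 4.7
top 28 236 [39.9  2.3] [ 40.8 117.7] 4.1
at 39.8 [ 446.  -264.9  479.6] yaw 0.36 w 85.24750025431715
0 row [-0.36, 0.513, 0.877] wz 0.087 rows>=5.4 
1 row [-0.0, 0.001, 0.34] wz -0.0 rows>=1.7 
2 row [0.0, -0.001, -0.34] wz -0.0 rows>=1.7 
3 row [0.654, -0.245, 0.001] wz -0.507 rows>=5.3 
4 row [0.632, 0.296, 0.001] wz -0.507 rows>=5.3 
5 row [-0.0, -0.0, 0.148] wz -0.0 rows>=0.7 
6 row [0.0, 0.0, -0.228] wz -0.0 rows>=1.1
```

Request:
jog_arm(moves=[-0.355,0.513,0.877,0,0,0.087,-0.355,0.513,0.877,0,0,0.087,-0.355,0.513,0.877,0,0,0.087,-0.355,0.513,0.877,0,0,0.087,-0.355,0.513,0.877,0,0,0.087,-0.355,0.513,0.877,0,0,0.087,-0.355,0.513,0.877,0,0,0.087,-0.355,0.513,0.877,0,0,0.087,-0.355,0.513,0.877,0,0,0.087])

```text
clock: 40.7
ee_pos: [574.1, -354.8, 263.5]
orientation: [2.363, 2.067, 0.001]
contact_force: [-0.7, -1.2, 1.0]
grip_width: 85.6
grasp_force: 0.0
```

Request:
jog_arm(moves=[0,0,0.15,0,0,0,0,0,0.25,0,0,0,0,0,0.3,0,0,0,0,0,0.335,0,0,0,0,0,0.345,0,0,0,0,0,0.345,0,0,0])

```text
clock: 41.3
ee_pos: [574.2, -355.8, 176.6]
orientation: [2.364, 2.066, 0.001]
contact_force: [-0.5, -0.4, -0.3]
grip_width: 85.2
grasp_force: 0.0
```

Request:
jog_arm(moves=[0,0,0,0,0,0,0,0,0,0,0,0,0,0,0,0,0,0,0,0,0,0,0,0,0,0,0,0,0,0,0,0,0,0,0,0], grip=-1, force=40)

```text
clock: 41.9
ee_pos: [574.1, -355.8, 176.3]
orientation: [2.364, 2.067, 0.0]
contact_force: [0.9, -0.5, 4.5]
grip_width: 35.0
grasp_force: 41.9
```

Request:
jog_arm(moves=[0,0,-0.1,0,0,0,0,0,-0.22,0,0,0,0,0,-0.34,0,0,0,0,0,-0.34,0,0,0])

```text
clock: 42.3
ee_pos: [575.3, -356.2, 265.2]
orientation: [2.36, 2.063, 0.003]
contact_force: [0.5, -0.1, 0.6]
grip_width: 35.0
grasp_force: 41.4
```

Request:
jog_arm(moves=[0.16,-0.06,0,0,0,-0.127,0.32,-0.12,0,0,0,-0.254,0.49,-0.18,0,0,0,-0.38,0.654,-0.245,0,0,0,-0.507,0.654,-0.245,0,0,0,-0.507,0.654,-0.245,0,0,0,-0.507,0.654,-0.245,0,0,0,-0.507,0.654,-0.245,0,0,0,-0.507])

```text
clock: 43.1
ee_pos: [534.5, -185.7, 259.7]
orientation: [-1.381, -2.82, 0.0]
contact_force: [-0.3, -0.2, -0.8]
grip_width: 34.9
grasp_force: 41.3
```

Request:
jog_arm(moves=[0.16,0.075,0,0,0,-0.127,0.32,0.15,0,0,0,-0.254,0.47,0.22,0,0,0,-0.38,0.632,0.296,0,0,0,-0.507,0.632,0.296,0,0,0,-0.507,0.632,0.296,0,0,0,-0.507,0.632,0.296,0,0,0,-0.507,0.632,0.296,0,0,0,-0.507,0.632,0.296,0,0,0,-0.507])

```text
clock: 44.0
ee_pos: [496.2, -15.8, 260.3]
orientation: [-0.18, -3.136, -0.0]
contact_force: [-0.0, 0.3, -1.1]
grip_width: 34.8
grasp_force: 41.3
```

Run:
```python
from h import *
c=inhand();t=rk(0,-43);g=rk(0,130)
plan([(*t[:2],224,YD),(*t[:2],310,YD),(545,100,405,YD-20),(633.5,251.5,405,YD-4)])
save(c,'w6.png')
```

```text
hand 23147 [-10.6 -41.5] [108.4  54. ] 6.4 ztop-exp -0.7237208273629676 tcp rack 0.8 -44.8
at 44.05 [496.2 -15.7 260.3] yaw 83.47 w 34.47832155813384
0 row [0.003, 0.007, 0.145] wz -0.004 rows>=0.7 
1 row [0.0, 0.0, -0.344] wz -0.0 rows>=1.7 
2 row [-0.147, 0.474, -0.38] wz 0.222 rows>=3.1 
3 row [-0.05, 0.7, 0.0] wz -0.178 rows>=3.5
```

View pics/w6.png

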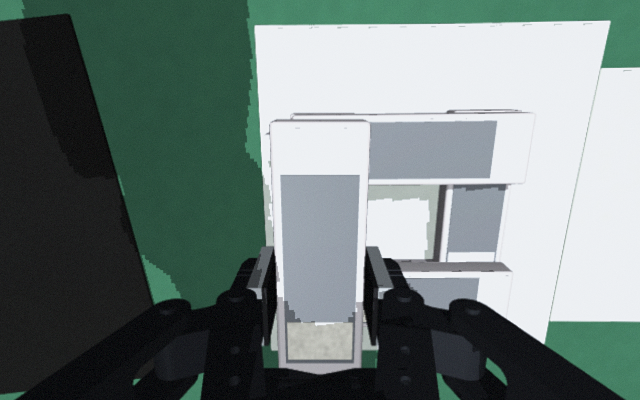

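The second layer is in place and the last holder sits squarely above its spot. I lower and release it.

Request:
jog_arm(moves=[0.003,0.006,0.06,0,0,-0.004,0.003,0.006,0.11,0,0,-0.004,0.003,0.006,0.138,0,0,-0.004,0.003,0.006,0.147,0,0,-0.004,0.003,0.006,0.15,0,0,-0.004,0.003,0.006,0.15,0,0,-0.004])

```text
clock: 44.65
ee_pos: [495.7, -13.7, 223.0]
orientation: [0.166, 3.137, 0.0]
contact_force: [0.4, 0.5, -0.6]
grip_width: 34.8
grasp_force: 41.3
```

Request:
jog_arm(moves=[0,0,0,0,0,0,0,0,0,0,0,0,0,0,0,0,0,0,0,0,0,0,0,0], grip=1)

```text
clock: 45.05
ee_pos: [495.7, -13.8, 223.2]
orientation: [0.166, 3.137, -0.0]
contact_force: [0.9, -0.2, 0.1]
grip_width: 85.4
grasp_force: 0.0
```

Request:
jog_arm(moves=[0,0,-0.1,0,0,0,0,0,-0.25,0,0,0,0,0,-0.36,0,0,0,0,0,-0.36,0,0,0])

```text
clock: 45.45
ee_pos: [497.2, -13.3, 316.8]
orientation: [0.166, 3.13, -0.003]
contact_force: [1.2, -0.5, -0.6]
grip_width: 85.4
grasp_force: 0.0
```

Request:
jog_arm(moves=[-0.147,0.474,-0.38,0,0,0.222,-0.147,0.474,-0.38,0,0,0.222,-0.147,0.474,-0.38,0,0,0.222,-0.147,0.474,-0.38,0,0,0.222,-0.147,0.474,-0.38,0,0,0.222])

```text
clock: 45.95
ee_pos: [544.8, 102.2, 408.4]
orientation: [0.701, 3.061, 0.002]
contact_force: [-0.2, 0.0, -0.7]
grip_width: 85.4
grasp_force: 0.0
```

Request:
jog_arm(moves=[-0.05,0.7,0,0,0,-0.178,-0.05,0.7,0,0,0,-0.178,-0.05,0.7,0,0,0,-0.178,-0.05,0.7,0,0,0,-0.178,-0.05,0.7,0,0,0,-0.178,-0.05,0.7,0,0,0,-0.178,-0.05,0.7,0,0,0,-0.178])

```text
clock: 46.65
ee_pos: [632.9, 249.5, 406.9]
orientation: [-0.278, -3.128, 0.005]
contact_force: [0.5, 0.5, 0.2]
grip_width: 85.5
grasp_force: 0.0
```

Run:
```python
from h import *
tower()
c=cam('scene');P=xyz(c);q=(P-RACK).reshape(-1,3);q=np.column_stack([q@XA,q@YA,q[:,2]]);q=q[(abs(q[:,0])<80)&(abs(q[:,1])<80)]
for zc in(14,28,42):
    a=q[abs(q[:,2]-zc)<4];print('scene',zc,len(a),np.percentile(a,[2,50,98],axis=0).round(1).tolist() if len(a) else '')
cv2.imwrite('pics/sc2.png',cv2.resize(c['im'][120:320,220:520,::-1],None,fx=2.6,fy=2.6))
c=cam('wrist');P=xyz(c).reshape(-1,3);s=c['s'];print(s['ee_pos'])
q=P[(P[:,2]>194)&(P[:,2]<206)&(np.hypot(P[:,0]-633.5,P[:,1]-251.5)<35)]
print('grip',len(q),q.min(0),q.max(0),np.median(q,0))
```

```text
top 14 99 [11.9 39.1] [92.3 48.1] 5.1
top 28 90 [-46.1 -15. ] [46.9 89.3] 9.4
top 28 178 [38.2  1.5] [123.3  40.3] 89.2
top 42 233 [ -5.2 -34.8] [119.   51.5] 0.3
scene 14 174 [[-35.7, -51.9, 10.8], [-2.7, 35.6, 14.4], [61.3, 60.4, 17.6]]
scene 28 519 [[-58.2, -44.3, 24.6], [30.4, 16.7, 28.2], [62.2, 59.5, 31.3]]
scene 42 314 [[-59.6, -60.9, 38.9], [3.2, -43.4, 42.7], [57.5, -26.3, 45.5]]
[632.89181316 249.72303388 407.75158416]
grip 1016 [625.30424603 242.25973449 194.04559177] [644.80892051 261.81146519 201.10492468] [634.23914715 252.16699057 198.8857842 ]
```

View pics/sc2.png

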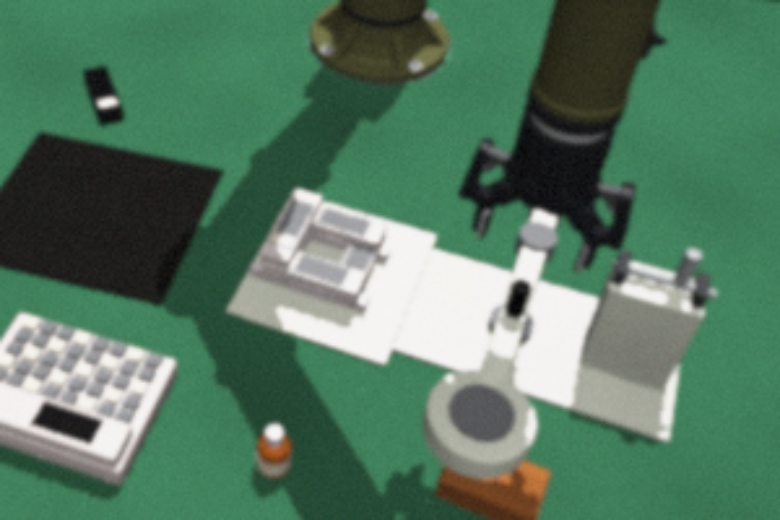

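The tower stands as it should: two, two and one crosswise, at crop (330,240), and the mat is empty. The lamp grip is at (635, 252). I go down, grip it and compute the return arc.

Run:
```python
from h import *
g=np.array([635.,252.3]);H=HINGE[:2];v=g-H;print(np.linalg.norm(v))
th1=np.arctan2(v[1],v[0])-np.arctan2(-YA[1],-YA[0]);print(th1)
yaw1=np.degrees(th1)-6.2
plan([(*g,346,yaw1)])
a=np.radians(yaw1);y=np.array([np.cos(a),np.sin(a)]);x=np.array([-y[1],y[0]])
x=np.cross([*y,0],[0,0,-1])[:2]
c,s=np.cos,np.sin
for th in [*np.linspace(th1,-0.0,12)[1:],-0.02]:
    d=th-th1;p=H+np.array([[c(d),-s(d)],[s(d),c(d)]])@v-g
    print(round(th,3),round(p@x/250,3),round(p@y/250,3),round(-np.degrees(d)/90,3))
```

```text
109.9859727765901
1.5401377248210641
at 46.8 [632.9 250.  408. ] yaw 79.84 w 85.60615827876246
0 row [-0.007, 0.011, 0.248] wz -0.025 rows>=1.2 
1.4 0.004 -0.061 0.089
1.26 0.017 -0.122 0.178
1.12 0.038 -0.179 0.267
0.98 0.067 -0.234 0.357
0.84 0.103 -0.283 0.446
0.7 0.146 -0.328 0.535
0.56 0.195 -0.365 0.624
0.42 0.248 -0.396 0.713
0.28 0.305 -0.419 0.802
0.14 0.365 -0.434 0.891
-0.0 0.426 -0.44 0.98
-0.02 0.435 -0.44 0.993
```

Request:
jog_arm(moves=[-0.007,0.011,0.1,0,0,-0.025,-0.007,0.011,0.2,0,0,-0.025,-0.007,0.011,0.248,0,0,-0.025,-0.007,0.011,0.248,0,0,-0.025])

```text
clock: 47.2
ee_pos: [634.7, 253.0, 344.1]
orientation: [-0.215, -3.132, 0.004]
contact_force: [-0.2, -0.3, 0.5]
grip_width: 85.4
grasp_force: 0.0
```

Request:
jog_arm(moves=[0,0,0,0,0,0,0,0,0,0,0,0,0,0,0,0,0,0,0,0,0,0,0,0,0,0,0,0,0,0,0,0,0,0,0,0,0,0,0,0,0,0], grip=-1, force=30)

```text
clock: 47.9
ee_pos: [635.1, 254.3, 346.7]
orientation: [0.213, 3.133, -0.0]
contact_force: [-0.6, -2.3, 5.1]
grip_width: 19.1
grasp_force: 29.5
```

Request:
jog_arm(moves=[0.004,-0.061,0,0,0,0.089,0.017,-0.122,0,0,0,0.178,0.038,-0.179,0,0,0,0.267,0.067,-0.234,0,0,0,0.357,0.103,-0.283,0,0,0,0.446,0.146,-0.328,0,0,0,0.535,0.195,-0.365,0,0,0,0.624,0.248,-0.396,0,0,0,0.713,0.305,-0.419,0,0,0,0.802,0.365,-0.434,0,0,0,0.891,0.426,-0.44,0,0,0,0.98,0.435,-0.44,0,0,0,0.98])

```text
clock: 49.1
ee_pos: [514.2, 158.4, 346.8]
orientation: [2.334, 2.091, 0.011]
contact_force: [14.6, -3.3, -6.0]
grip_width: 19.2
grasp_force: 33.0
```

Request:
jog_arm(moves=[0,0,0,0,0,0,0,0,0,0,0,0,0,0,0,0,0,0,0,0,0,0,0,0])

```text
clock: 49.5
ee_pos: [514.8, 158.3, 346.7]
orientation: [2.333, 2.095, 0.008]
contact_force: [8.4, -2.0, 0.3]
grip_width: 18.9
grasp_force: 33.2
```

Request:
jog_arm(moves=[0,0,0,0,0,0,0,0,0,0,0,0,0,0,0,0,0,0,0,0,0,0,0,0], grip=1)

```text
clock: 49.9
ee_pos: [511.9, 160.5, 345.7]
orientation: [-2.333, -2.103, 0.001]
contact_force: [-0.6, -0.4, -0.4]
grip_width: 75.7
grasp_force: 0.0
```

Request:
jog_arm(moves=[0,0,-0.1,0,0,0,0,0,-0.24,0,0,0,0,0,-0.24,0,0,0])

```text
clock: 50.2
ee_pos: [513.2, 161.3, 410.4]
orientation: [2.331, 2.101, 0.01]
contact_force: [0.8, 0.3, 0.5]
grip_width: 85.2
grasp_force: 0.0
```

Run:
```python
from h import *
k=np.array([542.,419])-10*YA[:2]
m=rk(0,250)[:2]
plan([(*m,405,30),(*k,405,YD)])
```

```text
at 50.2 [513.2 161.3 410.4] yaw -5.94 w 85.15855234542599
0 row [0.468, 0.007, 0.023] wz -0.399 rows>=4.2 
1 row [0.428, 0.311, 0.001] wz -0.598 rows>=6.3
```

Request:
jog_arm(moves=[0.468,0.007,0.015,0,0,-0.399,0.468,0.007,0.015,0,0,-0.399,0.468,0.007,0.015,0,0,-0.399,0.468,0.007,0.015,0,0,-0.399,0.468,0.007,0.015,0,0,-0.399,0.468,0.007,0.015,0,0,-0.399])

```text
clock: 50.8
ee_pos: [526.3, 275.8, 401.6]
orientation: [-1.576, -2.717, 0.001]
contact_force: [0.8, -0.0, -1.1]
grip_width: 85.6
grasp_force: 0.0
```

Request:
jog_arm(moves=[0.428,0.311,0,0,0,-0.598,0.428,0.311,0,0,0,-0.598,0.428,0.311,0,0,0,-0.598,0.428,0.311,0,0,0,-0.598,0.428,0.311,0,0,0,-0.598,0.428,0.311,0,0,0,-0.598,0.428,0.311,0,0,0,-0.598,0.428,0.311,0,0,0,-0.598,0.428,0.311,0,0,0,-0.598])

```text
clock: 51.7
ee_pos: [540.6, 407.1, 402.0]
orientation: [0.177, 3.136, -0.001]
contact_force: [0.4, -1.0, -0.6]
grip_width: 85.2
grasp_force: 0.0
```

Run:
```python
from h import *
c=cam('wrist');P=xyz(c).reshape(-1,3)
q=P[(P[:,2]>193)&(P[:,2]<206)&(np.hypot(P[:,0]-542,P[:,1]-415)<40)]
print(len(q),q.min(0),q.max(0),np.median(q,0));k=((q.min(0)+q.max(0))/2)[:2]
plan([(*k,346,YD),(*(k-43*YA[:2]),346,YD)]);save(c,'w7.png');print(c['s']['joint_pos'])
```

```text
721 [534.62454446 404.79873348 193.08116183] [549.97537694 420.42992049 201.10819099] [541.21421686 412.72254303 198.7795004 ]
at 51.75 [540.5 407.3 402.1] yaw 83.58 w 85.11972099002485
0 row [-0.005, 0.022, 0.224] wz -0.003 rows>=1.1 
1 row [0.0, -0.172, 0.0] wz -0.0 rows>=0.9 
[ 0.01494194  0.58961777 -1.0571228   1.35277042  0.50823434  1.48418639
  0.45010001]
```

View pics/w7.png

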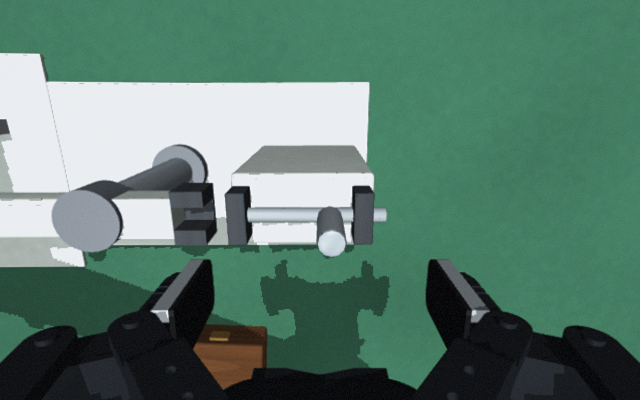

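The knob is at (330,242) and the rod is lined up with the keeper slot at (200,212). I grip it and push home in steps.

Request:
jog_arm(moves=[-0.005,0.022,0.1,0,0,-0.003,-0.005,0.022,0.19,0,0,-0.003,-0.005,0.022,0.224,0,0,-0.003,-0.005,0.022,0.224,0,0,-0.003])

```text
clock: 52.15
ee_pos: [542.1, 412.5, 344.9]
orientation: [-0.165, -3.136, 0.003]
contact_force: [-0.0, -0.3, 0.2]
grip_width: 84.9
grasp_force: 0.0
```

Request:
jog_arm(moves=[0,0,0,0,0,0,0,0,0,0,0,0,0,0,0,0,0,0,0,0,0,0,0,0,0,0,0,0,0,0,0,0,0,0,0,0,0,0,0,0,0,0,0,0,0,0,0,0], grip=-1, force=40)

```text
clock: 52.95
ee_pos: [542.1, 413.0, 346.7]
orientation: [0.164, 3.137, -0.0]
contact_force: [-0.5, -2.1, 4.8]
grip_width: 14.7
grasp_force: 39.1
```

Request:
jog_arm(moves=[0,-0.02,0,0,0,0,0,-0.04,0,0,0,0,0,-0.06,0,0,0,0,0,-0.08,0,0,0,0,0,-0.1,0,0,0,0,0,-0.12,0,0,0,0,0,-0.12,0,0,0,0,0,-0.12,0,0,0,0])

```text
clock: 53.75
ee_pos: [538.9, 382.6, 346.7]
orientation: [-0.165, -3.137, 0.001]
contact_force: [-1.2, -1.3, 6.1]
grip_width: 14.9
grasp_force: 39.6
```

Request:
jog_arm(moves=[0,-0.01,0,0,0,0,0,-0.02,0,0,0,0,0,-0.03,0,0,0,0,0,-0.036,0,0,0,0,0,-0.036,0,0,0,0])

```text
clock: 54.25
ee_pos: [537.9, 374.0, 346.7]
orientation: [0.164, 3.137, 0.001]
contact_force: [-0.4, 0.7, 5.9]
grip_width: 15.0
grasp_force: 39.5
```

Request:
jog_arm(moves=[0,-0.008,0,0,0,0,0,-0.016,0,0,0,0,0,-0.016,0,0,0,0,0,-0.016,0,0,0,0])

```text
clock: 54.65
ee_pos: [537.4, 372.0, 346.8]
orientation: [0.162, 3.136, 0.01]
contact_force: [2.5, 8.1, 2.0]
grip_width: 14.7
grasp_force: 39.3
```

The push met the stop after 41 mm of travel with the force rising, so the bolt is home. I release it, lift and check.

Request:
jog_arm(moves=[0,0,0,0,0,0,0,0,0,0,0,0,0,0,0,0,0,0,0,0,0,0,0,0], grip=1)

```text
clock: 55.05
ee_pos: [537.7, 369.7, 345.5]
orientation: [-0.165, -3.136, 0.002]
contact_force: [-0.0, 0.1, 0.0]
grip_width: 71.9
grasp_force: 0.0
```

Request:
jog_arm(moves=[0,0,-0.1,0,0,0,0,0,-0.3,0,0,0,0,0,-0.4,0,0,0,0,0,-0.4,0,0,0,0,0,-0.4,0,0,0])

```text
clock: 55.55
ee_pos: [537.5, 370.3, 446.2]
orientation: [0.164, 3.137, -0.001]
contact_force: [-0.2, -0.1, -1.3]
grip_width: 85.8
grasp_force: 0.0
```

Run:
```python
from h import *
c=cam('wrist');P=xyz(c).reshape(-1,3)
q=P[(P[:,2]>193)&(P[:,2]<206)&(np.hypot(P[:,0]-538,P[:,1]-372)<30)]
print('knob',((q.min(0)+q.max(0))/2).round(1))
a=c['im'];s=cam('scene')['im'][100:300,200:500]
out=np.vstack([cv2.resize(a,(480,300)),cv2.resize(s,(480,300))]);cv2.imwrite('pics/end.png',out[...,::-1])
t=cam('top');P=xyz(t);m=(P[...,2]>185)&(P[...,2]<212)&(abs(P[...,0]-515)<40)&(abs(P[...,1]-157)<40);q=P[m];print('grip',((q.min(0)+q.max(0))/2).round(1));tower();print(arm.sense()['contact_force'])
```

```text
knob [538.1 372.9 197.3]
grip [513.9 156.4 198.6]
top 28 128 [-40.9   2.4] [ 47.8 118.9] 0.6
top 28 44 [38.2  1.5] [123.6  43.5] 86.8
top 42 154 [ -4.6 -45. ] [ 36.  119.1] 86.4
[-0.8365081   0.10002197 -0.22267727]
```

View pics/end.png

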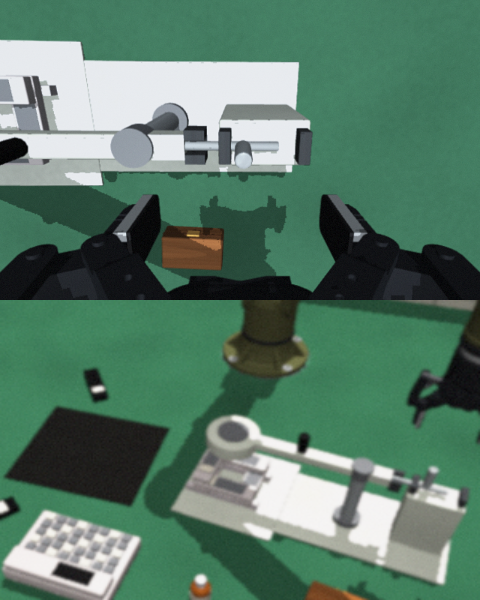

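The rod is through the keeper at (195,146). The lamp is over the tower at its stop, the tower is intact and the robot is clear. I hand in.

```bash
python3 -c "
from cell import order
print(order.job_done())"
```

```text
the job is handed in; nothing more can be done
None
```

I stacked all five holders as a crosswise tower on the rack, swung the lamp back to its stop, pushed the bolt fully home and handed the job in; no verdict came back.

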